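# Get the glasses case out from behind the row on the desk

### The arm

A 6-joint arm with a two-finger parallel gripper is mounted at the origin on the work surface. World frame = base frame: x ahead of the robot, y to its left, z up, the work surface at z = 0. Lengths are in m, angles in rad, forces in N, time in s.
With the tool pointing down it reaches from about 0.275 to 0.85 m from the base axis. Payload 19 kg.
Tool frame: the origin (TCP) lies between the finger pads; the fingertips stand 11 mm ahead of it and the grasp point (between the pads) lies 8 mm behind it (manip.tips_ahead is the distance from the TCP to the fingertips, in m); z points along the fingers, y is the line along which they close (so a half turn about z gives the same grasp; the last joint's range is limited). The gripper opens to 85 mm and grips with 20 to 120 N. Pads are 22 mm wide; open, the fingers measure 114 mm over their backs; the gripper's body (76 mm by 85 mm) begins 54 mm behind the grasp point. The pads swing forward as they close: fully open they stand 13 mm farther back than shut.
Start: joints at [1.109, 0.15, 1.437, -0, 1.554, -0.134], TCP at [0.185, 0.544, 0.242] pointing down, gripper open.
Joint ranges: [-2.8, 2.8], [-0.68, 2.1], [0.12, 2.68], [-1.39, 4.53], [0.16, 2.79], [-2.81, 2.81]. Speed limits (rad/s): [1.89, 1.89, 2.22, 3.01, 3.01, 3.01].

### API

Orientations are given as a unit quaternion [w, x, y, z].
In Python, from bench import monitor, vision, manip gives the robot as it stands.
- The arm moves only by the tool carry_out, never from a script. Its argument "series" is a list that holds one entry, the list of rows, each a list of 4 numbers: the shift along the world's x, y, z in mm, then the turn about the world's z in degrees. In form: [[[dx, dy, dz, twist], ...]]. A call has 1 to 12 rows; each row shifts and turns the commanded pose from where the row before left it; what a row does not reach is not made up. A row lasts 1/12 s, in which the tool goes at most 41.7 mm and 7.16 degrees, less where a joint would pass 70% of its speed; a pose out of reach is approached as far as the arm can. A call with a gripper value outside its range is refused whole. "grip" is the finger opening in mm, from 0 to 85.4, set as the call begins (left out, the last holds). The fingers move at their own pace and stop on an object; the grip force is fixed at half the most. Time passes only in rows, so rows that do not move let the fingers close. It gives the time, the measured TCP pose, the force, the opening and the grip force at its end, in the units of the state.
- monitor.read_state(): the state, without advancing time (a new reading comes with each control period).
- vision.capture(name): name is "scene" or "side" or "wrist"; returns a dict with "image" (400x640x3 uint8, red, green, blue), "z_map" (400x640 float32, m along the optical axis (not along the pixel's ray), 0 where there is no reading), "intrinsics" (3x3 intrinsics, pixels), "R" (3x3) and "t" (3): a world point X has camera coordinates R X + t; the wrist camera has in their place "mount" (4x4, takes a point from camera to tool coordinates, whose origin is the TCP and whose axes are the flange's). Camera axes: x right, y down, z forward; pixel columns grow to the right and rows downward; lengths in m; the calibration is good to about 2 mm. A picture is of the moment at which its call begins: read the wrist's pose just before it.
- manip.close_job(): hands the job in; it is judged then, once.
The state is a dict: "time": time; "joint_pos": joint angles; "dq": joint speeds; "tau": joint torques, N m; "tool_pos": TCP position; "ee_rot": TCP orientation; "wrist_force": force on the tool from outside, world axes, zero at the start; "torque": the same for the moment, N m; "finger_gap": opening from 0.0 (shut) to 1.0 (fully open); "grasp_force": force on a finger pad.
Only numpy, scipy, OpenCV 4.12 (cv2) and the standard library are available. Lean on these libraries where they do the work, as an engineer would, in place of code of your own. Each camera call takes 0.05 s, during which the arm holds its last target. There are 200 camera calls.

### The job

The red glasses case lies behind the green tea caddy, the amber bottle and the blue flask. Move all three upright onto the wooden side tray, lay the case lengthwise, lid up, in the black-rimmed cork tray, and only then stand each of the three back upright in the middle of the coaster of its own colour (the amber bottle's is orange). Do not knock anything over, and leave the white mug where it is.

Things in the scene. Friction and masses are not known exactly. Their poses are not given: they have to be found in the camera images.
- tea_caddy: Green square tea caddy, 46 x 46 mm, straight sides up to 100 mm, then a steel lid 42 x 42 mm up to 116 mm; about 0.18 kg. Origin: centre of its underside; z up, x and y normal to its side faces. Starts upright on the green coaster, faces roughly square to the row. In the row things stand 68 mm apart (centres): grip them across the row, one finger above the case.
- amber_bottle: Amber bottle with a paper band, round, 48 mm diameter, straight up to 100 mm, then a shoulder and a black cap 28 mm wide up to 126 mm; about 0.22 kg. Origin: centre of its underside, z up. Starts upright on the orange coaster.
- blue_flask: Blue flask, round, 49 mm diameter, straight up to 112 mm, then a white cap 40 mm wide up to 130 mm; about 0.25 kg. Origin: centre of its underside, z up. Starts upright on the blue coaster.
- case: Dark red hard glasses case, 150 mm long (its x), 55 mm wide (its y), 42 mm high (its z), edges rounded by 9 mm, brass clasp at mid-length; about 0.14 kg. Origin: centre of its underside, lid up at +z. It lies on the 3 mm grey desk pad, parallel to the row of coasters and about 19 mm behind the things in it, too close to grip until they are cleared.
- coaster_green: Green coaster, a flat round disc 64 mm across and 4 mm thick, fixed, on a thin grey desk pad. Its top is at z = 0.007. It is the home of the tea caddy, which stands on it at the start. Origin: centre of its underside (z = 0.003).
- coaster_orange: Orange coaster, a flat round disc 64 mm across and 4 mm thick, fixed, on a thin grey desk pad. Its top is at z = 0.007. It is the home of the amber bottle, which stands on it at the start. Origin: centre of its underside (z = 0.003).
- coaster_blue: Blue coaster, a flat round disc 64 mm across and 4 mm thick, fixed, on a thin grey desk pad. Its top is at z = 0.007. It is the home of the blue flask, which stands on it at the start. Origin: centre of its underside (z = 0.003).
- side_tray: Light wooden side tray, fixed, empty at the start. Inner floor 250 mm (its x) by 110 mm (its y), floor top 5 mm above the desk, rim 5 mm thick and 10 mm above the desk. Origin: centre of its underside on the desk (z = 0). There is room for the three things in a line along its x, about 75 mm apart.
- case_tray: Cork tray with a black rim, fixed, empty at the start: the place for the glasses case. Inner floor 180 mm (its x) by 85 mm (its y), floor top 5 mm above the desk, rim 5 mm thick and 10 mm above the desk. Origin: centre of its underside on the desk (z = 0). The case's length goes along its x, either way round.
- mug: White mug, 76 mm across and 85 mm high with a handle at its +y, standing loose on the desk between the robot and the row. Not to be moved. Origin: centre of its underside.
Mind the look-alikes: they are no part of the job. Of the things like the coaster_blue, leave any that is pink; of the rest the smaller one is meant.

How it is judged:
By the outcome, as a careful person would: the job done as asked, in the order asked, and still so for the second after the job is handed in, with the robot touching nothing.
It also fails if it takes over 138 s, if anything falls off the work surface, if the arm or the gripper's body presses on something with over 40 N, if the wrist force passes 120 N, or if a joint passes its speed limit or range.

## Working session

There is one attempt and no reset: what is moved stays moved. The work goes in short steps, Python scripts to look and compute and a tool call to move; the robot and the scene stay as the last step left them, time stands still between calls to the robot, and variables do not carry over. Pictures are saved under pics/ and viewed, at most 14 in all, crops included, and the job is handed in when it is done.

Besides the shell and the picture viewer there is one more tool, called after "Emit:" as name(argument=value, ...), one argument or row to a line, values as JSON. carry_out: Moves the arm, as the interface text tells. Its arguments: {"type":"object","properties":{"series":{"type":"array","items":{"type":"array","items":{"type":"array","items":{"type":"number"}}}},"grip":{"type":"number"}},"required":["series"]}

```bash
ls; mkdir -p pics
cat > h.py <<'E'
import numpy as np, cv2
from bench import monitor, vision, manip
def cap(n,f=None):
    c=vision.capture(n)
    if f: cv2.imwrite('pics/'+f,c['image'][:,:,::-1])
    return c
def cloud(c):
    z=c['z_map']; K=c['intrinsics']; v,u=np.mgrid[:z.shape[0],:z.shape[1]]
    P=np.stack([(u-K[0,2])/K[0,0]*z,(v-K[1,2])/K[1,1]*z,z],-1)
    W=(P-c['t'])@c['R']   # R^T (P-t)
    W[z==0]=np.nan
    return W
E
python3 - <<'E'
from h import *
s=monitor.read_state(); print(s['time'],s['tool_pos'],s['ee_rot'])
for n in('scene','side'):
    c=cap(n,n+'0.png'); W=cloud(c); np.savez(n+'0.npz',W=W,im=c['image'],K=c['intrinsics'],R=c['R'],t=c['t'])
    print(n,-c['R'].T@c['t'])
E
```

```text
pics
0.0 [0.18505622 0.54416422 0.24169974] [-1.60777823e-04  1.63185592e-01  9.86595203e-01 -5.85703978e-04]
scene [0.9224104  0.32874635 0.89091111]
side [ 0.26156533 -0.64906196  0.90571452]
```

View pics/scene0.png

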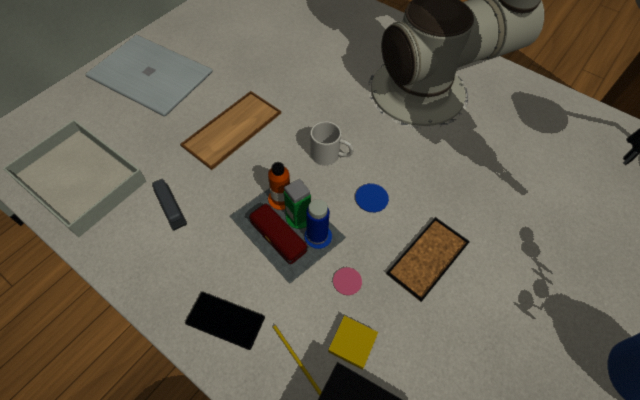

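View pics/side0.png

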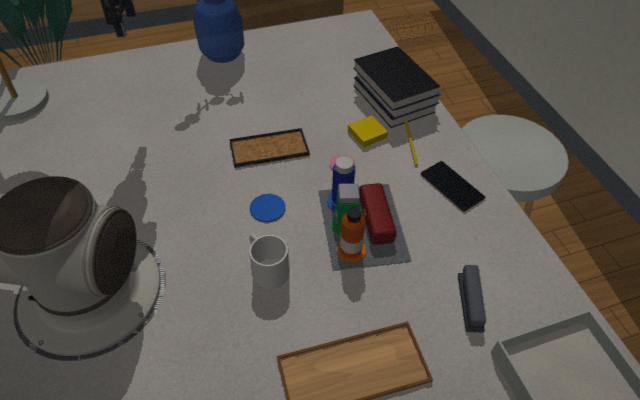

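The scene view (scene px) shows amber (279,185), green (297,205), blue (318,222), the case (278,232), wooden tray (231,130), cork tray (428,258), mug (327,143). The large blue disc (372,198) and the pink one (347,281) are decoys. The side view agrees. Next I measure.

```bash
cat > seg.py <<'E'
from h import *
def seg(W,im,R):
    H=cv2.cvtColor(im,cv2.COLOR_RGB2HSV).astype(int); h,s,v=H[...,0],H[...,1],H[...,2]
    return h,s,v
D={}
for n in('scene','side'):
    d=np.load(n+'0.npz');W=d['W'];h,s,v=seg(W,d['im'],0);z=W[...,2];x=W[...,0];y=W[...,1]
    roi=(x>.2)&(x<.8)&(abs(y)<.45)
    M={'green':(h>45)&(h<85)&(s>100),'orange':(h>3)&(h<18)&(s>170),'blue':(h>105)&(h<128)&(s>140),'red':((h<3)|(h>172))&(s>130)&(v>40)}
    for k,m in M.items():
        m=m&roi
        for nm,zz in(('top',m&(z>.03)),('disc',m&(z<.012))):
            nn,lab,st,_=cv2.connectedComponentsWithStats(zz.astype('uint8'))
            for i in range(1,nn):
                if st[i,4]<25: continue
                p=W[lab==i]; print(n,k,nm,st[i,4],'min',p.min(0).round(3),'max',p.max(0).round(3),'med',np.median(p,0).round(3))
    # tray rims & high tops
    for nm,zz in (('caps',(z>.108)&(z<.14)),('mug',(z>.078)&(z<.09)&(s<60)),):
        nn,lab,st,_=cv2.connectedComponentsWithStats((zz&roi).astype('uint8'))
        for i in range(1,nn):
            if st[i,4]<25: continue
            p=W[lab==i]; print(n,nm,st[i,4],p.min(0).round(3),p.max(0).round(3),st[i,:4])
    # trays: raised regions 3..13mm
    zz=roi&(z>.0035)&(z<.014)
    nn,lab,st,_=cv2.connectedComponentsWithStats(zz.astype('uint8'))
    for i in range(1,nn):
        if st[i,4]<800: continue
        p=W[lab==i]; r=cv2.minAreaRect((p[:,:2]*1000).astype('float32')); print(n,'flat',st[i,4],st[i,:4],r,np.median(p[:,2]).round(4),p[:,2].max())
E
python3 seg.py
```

```text
scene green top 399 min [ 0.53  -0.031  0.03 ] max [0.572 0.021 0.112] med [0.562 0.01  0.082]
scene green disc 106 min [ 0.546 -0.029  0.003] max [0.576 0.025 0.012] med [0.567 0.009 0.007]
scene orange top 355 min [ 0.513 -0.089  0.062] max [ 0.555 -0.048  0.134] med [ 0.544 -0.06   0.107]
scene orange disc 132 min [ 0.368 -0.271  0.004] max [ 0.575 -0.257  0.012] med [ 0.475 -0.263  0.01 ]
scene orange disc 103 min [ 0.541 -0.1    0.002] max [ 0.563 -0.047  0.011] med [ 0.554 -0.067  0.007]
scene blue top 475 min [0.542 0.039 0.03 ] max [0.583 0.086 0.124] med [0.577 0.075 0.084]
scene blue disc 717 min [0.352 0.062 0.001] max [0.433 0.141 0.01 ] med [0.393 0.102 0.006]
scene blue disc 170 min [0.526 0.032 0.001] max [0.589 0.094 0.012] med [0.57  0.081 0.007]
scene red top 1271 min [ 0.581 -0.078  0.032] max [0.652 0.069 0.05 ] med [0.618 0.    0.045]
scene red disc 257 min [ 0.576  0.151 -0.   ] max [0.633 0.202 0.009] med [0.602 0.175 0.005]
scene caps 309 [ 0.51  -0.095  0.108] [ 0.553 -0.049  0.136] [268 162  21  21]
scene caps 391 [ 0.519 -0.031  0.108] [0.569 0.018 0.128] [
[... 1417 characters left out ...]

side caps 426 [0.537 0.033 0.108] [0.585 0.079 0.14 ] [333 156  23  24]
side caps 393 [ 0.521 -0.038  0.108] [0.571 0.016 0.127] [339 184  21  21]
side caps 373 [ 0.511 -0.099  0.108] [ 0.556 -0.052  0.137] [343 208  23  23]
side mug 371 [0.744 0.265 0.078] [0.8   0.449 0.09 ] [357  60  46  45]
side mug 321 [ 0.319 -0.114  0.078] [ 0.394 -0.034  0.088] [250 235  39  34]
side flat 1788 [230 128  80  39] ((450.5189208984375, 291.19232177734375), (109.29222869873047, 194.02455139160156), 84.97718048095703) 0.0061 0.013970503325017211
side flat 7499 [277 322 158  78] ((445.8956298828125, -322.0997314453125), (121.08707427978516, 265.6511535644531), 87.21170043945312) 0.0058 0.013940637972442774
```

```bash
cat > fit.py <<'E'
from h import *
from scipy.optimize import least_squares
def circ(p,r):
    f=lambda c:np.hypot(*(p-c).T)-r
    # visible side only
    s=least_squares(f,p.mean(0),loss='soft_l1',f_scale=.002); return s.x,np.sqrt(np.mean(s.fun**2))
if __name__=='__main__':
  for n in('scene','side'):
    d=np.load(n+'0.npz');W=d['W'];x,y,z=W[...,0],W[...,1],W[...,2]
    H=cv2.cvtColor(d['im'],cv2.COLOR_RGB2HSV).astype(int);h,s=H[...,0],H[...,1]
    box=lambda cx,cy,r,z0,z1:(np.hypot(x-cx,y-cy)<r)&(z>z0)&(z<z1)
    for nm,c,r,z0,z1 in(('amber',(.535,-.073),.024,.05,.1),('flask',(.561,.06),.0245,.05,.11),('mug',(.355,-.073),.038,.02,.08)):
        m=box(*c,r+.01,z0,z1)
        if nm=='flask': m&=(h>100)&(h<130)&(s>120)
        print(n,nm,m.sum(),circ(W[m][:,:2],r))
    cam=-d['R'].T@d['t']
    m=box(.545,-.007,.035,.115,.13); p=W[m]; print(n,'lid',cv2.minAreaRect((p[:,:2]*1000).astype('f4')),np.median(p[:,2]))
    m=((h<3)|(h>172))&(s>120)&(z>.035)&(z<.06)&(x>.55)&(x<.68)&(abs(y)<.12);p=W[m]; print(n,'case',m.sum(),cv2.minAreaRect((p[:,:2]*1000).astype('f4')),np.percentile(p[:,2],95))
    m=box(.534,-.073,.02,.125,.14);print(n,'cap',np.median(W[m],0));m=box(.561,.06,.025,.13,.145);print(n,'fcap',np.median(W[m],0))
    # trays by colour: warp residual vs desk colour
    for nm,cx,cy in(('wood',.441,-.323),('cork',.447,.291)):
        m=(abs(x-cx)<.16)&(abs(y-cy)<.11)&(z<.02)&((s>70)|(H[...,2]<45))
        m=cv2.morphologyEx(m.astype('uint8'),cv2.MORPH_OPEN,np.ones((3,3)))
        nn,l,st,_=cv2.connectedComponentsWithStats(m);i=1+st[1:,4].argmax();p=W[l==i]
        print(n,nm,len(p),cv2.minAreaRect((p[:,:2]*1000).astype('f4')))
E
python3 fit.py
```

```text
scene amber 209 (array([ 0.53003192, -0.0727191 ]), np.float64(0.0008906067573759145))
scene flask 281 (array([0.5578331 , 0.06041448]), np.float64(0.0006122274046341238))
scene mug 832 (array([ 0.35482089, -0.07114753]), np.float64(0.002517996229225828))
scene lid ((544.7688598632812, -6.004796981811523), (43.8165168762207, 41.88724136352539), 71.80046081542969) 0.12313840098003051
scene case 1325 ((616.91162109375, -6.354637145996094), (147.4493865966797, 52.688941955566406), 79.40042114257812) 0.047623459154863775
scene cap [ 0.53269785 -0.06999168  0.13273073]
scene fcap [0.56036756 0.06259515 0.13705634]
scene wood 3482 ((438.5049133300781, -319.4639892578125), (123.20829772949219, 268.4918518066406), 87.40238952636719)
scene cork 3271 ((446.162841796875, 290.9910888671875), (94.2459487915039, 190.8144989013672), 85.2701187133789)
side amber 355 (array([ 0.53290792, -0.07387713]), np.float64(0.0009869890221327422))
side flask 157 (array([0.56130878, 0.05945604]), np.float64(0.0009658063160974052))
side mug 1162 (array([ 0.35595389, -0.07596084]), np.float64(0.002626627052838394))
side lid ((546.2010498046875, -10.302165985107422), (45.508941650390625, 41.43667221069336), 71.45307159423828) 0.12296401175546771
side case 1053 ((616.0072021484375, -12.726104736328125), (151.19252014160156, 52.4422607421875), 79.7638931274414) 0.0477937701692567
side cap [ 0.53148596 -0.07767328  0.13296396]
side fcap [0.55934787 0.05575465 0.13648376]
side wood 8439 ((444.718017578125, -319.6265869140625), (127.98611450195312, 260.7417297363281), 87.33053588867188)
side cork 2009 ((447.57562255859375, 288.7226867675781), (101.2514877319336, 186.684814453125), 85.99539947509766)
```

Emit:
carry_out(
  grip=85,
  series=[
    [[14.5, -25.7, 0, -3.46], [14.5, -25.7, 0, -3.46], [14.5, -25.7, 0, -3.46], [14.5, -25.7, 0, -3.46], [14.5, -25.7, 0, -3.46], [14.5, -25.7, 0, -3.46], [14.5, -25.7, 0, -3.46], [14.5, -25.7, 0, -3.46], [14.5, -25.7, 0, -3.46], [14.5, -25.7, 0, -3.46], [14.5, -25.7, 0, -3.46], [14.5, -25.7, 0, -3.46]],
  ],
)

```text
time: 1.1
tool_pos: [0.3594, 0.2346, 0.2422]
ee_rot: [-0.0, 0.504, 0.864, -0.0]
wrist_force: [0.6, 0.5, -0.3]
finger_gap: 0.994
grasp_force: 0.0
```

Emit:
carry_out(
  series=[
    [[14.5, -25.7, 0, -3.46], [14.5, -25.7, 0, -3.46], [14.5, -25.7, 0, -3.46], [14.5, -25.7, 0, -3.46], [14.5, -25.7, 0, -3.46], [14.5, -25.7, 0, -3.46], [14.5, -25.7, 0, -3.46], [14.5, -25.7, 0, -3.46], [14.5, -25.7, 0, -3.46], [14.5, -25.7, 0, -3.46], [14, -26, 0, -3.4], [0, 0, 0, 0]],
  ],
)

```text
time: 2.1
tool_pos: [0.5195, -0.0508, 0.2414]
ee_rot: [-0.0, 0.759, 0.651, -0.001]
wrist_force: [0.2, 0.5, -0.4]
finger_gap: 0.996
grasp_force: 0.0
```

```bash
cat >> h.py <<'E'
from scipy.spatial.transform import Rotation as Ro
def wrist(f=None):
    s=monitor.read_state(); c=cap('wrist',f); q=s['ee_rot']; Rt=Ro.from_quat([q[1],q[2],q[3],q[0]]).as_matrix()
    z=c['z_map'];K=c['intrinsics'];v,u=np.mgrid[:z.shape[0],:z.shape[1]]
    P=np.stack([(u-K[0,2])/K[0,0]*z,(v-K[1,2])/K[1,1]*z,z],-1)
    M=np.array(c['mount']); T=P@M[:3,:3].T+M[:3,3]; W=T@Rt.T+np.array(s['tool_pos']); W[z==0]=np.nan
    return c,W,s
def yaw(s):
    q=s['ee_rot']; return np.degrees(2*np.arctan2(q[2],q[1]))-90
E
python3 - <<'E'
from h import *; from fit import circ
c,W,s=wrist('w0.png'); print(s['tool_pos'],yaw(s)); x,y,z=W[...,0],W[...,1],W[...,2]
print(c['mount'],np.nanpercentile(z,[1,50,99]))
for cx,cy,z0,z1,n in((.532,-.0735,.125,.14,'amb'),(.5597,.0595,.13,.145,'fl'),(.5455,-.0077,.118,.13,'cad')):
    m=(np.hypot(x-cx,y-cy)<.035)&(z>z0)&(z<z1); p=W[m]
    if len(p)>9: print(n,len(p),np.median(p[:,2]),cv2.minEnclosingCircle((p[:,:2]*1000).astype('f4')),cv2.minAreaRect((p[:,:2]*1000).astype('f4')))
E
```

```text
[ 0.51953857 -0.05082866  0.24135541] -8.693871813288226
[[-5.29783798e-04 -9.64388187e-01 -2.64490347e-01  6.80707110e-02]
 [ 9.99999351e-01 -7.77730900e-04  8.32737532e-04 -3.60585279e-04]
 [-1.00878455e-03 -2.64489734e-01  9.64387973e-01 -1.29712003e-01]
 [ 0.00000000e+00  0.00000000e+00  0.00000000e+00  1.00000000e+00]] [-0.003556   -0.00086876  0.32076542]
amb 1070 0.1310285111804692 ((531.06640625, -70.35029602050781), 13.950831413269043) ((531.4241943359375, -70.40599822998047), (27.587488174438477, 26.87032127380371), 81.28191375732422)
fl 2962 0.1350048727123453 ((559.1837158203125, 61.99415588378906), 19.986000061035156) ((558.7055053710938, 58.701866149902344), (32.479347229003906, 39.545902252197266), 81.11660766601562)
cad 3307 0.12102462381150747 ((544.7673950195312, -5.338639736175537), 28.0888729095459) ((544.9398193359375, -5.3945770263671875), (41.794342041015625, 41.9862060546875), 72.44705963134766)
```

View pics/w0.png

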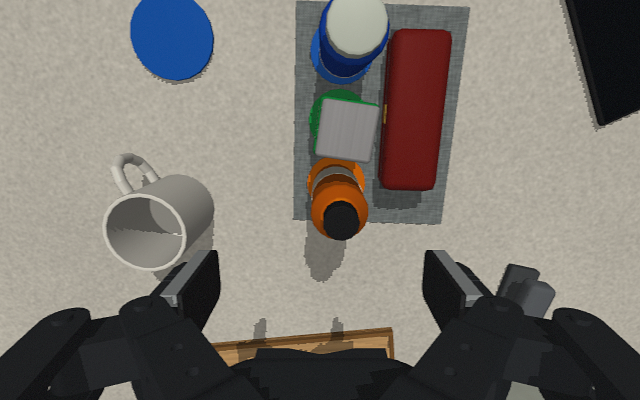

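Wrist view: amber cap (341,220), caddy lid (348,130), flask cap (357,25), case (415,110), mug (145,230), all consistent with the scene fits. Now the amber bottle.

Emit:
carry_out(
  series=[
    [[6, -10.5, 0, -1.5], [6, -10.5, 0, -1.5], [0, 0, -20, 0], [0, 0, -20, 0], [0, 0, -20, 0], [0, 0, -20, 0], [0, 0, -20, 0], [0, 0, -20, 0], [0, 0, -20, 0], [0, 0, -10, 0], [0, 0, -7, 0], [0, 0, 0, 0]],
  ],
)

```text
time: 3.15
tool_pos: [0.5299, -0.068, 0.0844]
ee_rot: [-0.001, 0.773, 0.634, -0.0]
wrist_force: [0.5, -0.4, 1.1]
finger_gap: 0.998
grasp_force: 0.0
```

Emit:
carry_out(
  grip=30,
  series=[
    [[0, 0, 0, 0], [0, 0, 0, 0], [0, 0, 0, 0], [0, 0, 0, 0], [0, 0, 0, 0], [0, 0, 0, 0], [0, 0, 0, 0], [0, 0, 0, 0], [0, 0, 0, 0], [0, 0, 0, 0], [0, 0, 0, 0], [0, 0, 0, 0]],
  ],
)

```text
time: 4.15
tool_pos: [0.5308, -0.0682, 0.0867]
ee_rot: [0.001, 0.773, 0.634, 0.001]
wrist_force: [-0.3, 0.2, 8.6]
finger_gap: 0.547
grasp_force: 60.8
```

Emit:
carry_out(
  series=[
    [[0, 0, 8, 0], [0, 0, 15, 0], [0, 0, 20, 0], [0, 0, 20, 0], [0, 0, 20, 0], [0, 0, 20, 0], [-5, -8, 5, -3], [-12, -18, 0, -6], [-12, -18, 0, -6], [-12, -18, 0, -6], [-12, -18, 0, -6], [-12, -18, 0, -6]],
  ],
)

```text
time: 5.15
tool_pos: [0.4644, -0.1667, 0.194]
ee_rot: [0.0, 0.923, 0.386, 0.0]
wrist_force: [-0.7, -0.8, -2.7]
finger_gap: 0.545
grasp_force: 62.1
```

Emit:
carry_out(
  series=[
    [[-12, -18, 0, -6], [-12, -18, 0, -6], [-12, -18, 0, -6], [-12, -18, 0, -6], [-12, -18, 0, -6], [-12, -18, 0, -6], [-12, -18, 0, -6], [-12, -18, 0, -6], [0, -7, 0, 0], [0, 0, 0, 0], [0, 0, 0, 0], [0, 0, 0, 0]],
  ],
)

```text
time: 6.15
tool_pos: [0.3695, -0.3164, 0.1935]
ee_rot: [-0.0, 1.0, -0.019, 0.0]
wrist_force: [0.8, -0.0, -2.9]
finger_gap: 0.547
grasp_force: 62.1
```

Run:
```python
from h import *; from fit import circ
s=monitor.read_state(); print(s['tool_pos'],yaw(s),s['wrist_force'],s['grasp_force'])
d=[]
for n in('scene','side'):
    c=cap(n,n+'1.png');W=cloud(c);x,y,z=W[...,0],W[...,1],W[...,2];H=cv2.cvtColor(c['image'],cv2.COLOR_RGB2HSV).astype(int)
    m=(np.hypot(x-s['tool_pos'][0],y-s['tool_pos'][1])<.045)&(z>.05)&(z<.22)&(H[...,1]>120);p=W[m];print(n,m.sum(),p[:,2].min() if m.any() else'')
    for a,b in((.10,.13),(.13,.16),(.16,.19)):
        q=p[(p[:,2]>a)&(p[:,2]<b)]
        if len(q)>20: print(a,len(q),circ(q[:,:2],.024))
```

```text
[ 0.36951224 -0.31637663  0.19345582] -92.18379222755684 [ 0.76482938 -0.04390422 -2.87192424] 62.12596615310758
scene 340 0.11473089656802923
0.1 74 (array([ 0.36465691, -0.31820963]), np.float64(0.0013646230855331647))
0.16 93 (array([ 0.36449725, -0.31780476]), np.float64(0.0014803747636022034))
side 432 0.1155841915638171
0.1 104 (array([ 0.36742088, -0.31860489]), np.float64(0.000447317810331214))
0.16 80 (array([ 0.36756655, -0.31801721]), np.float64(0.000483590609279636))
```

Emit:
carry_out(
  series=[
    [[0, 0, -20, 0], [0, 0, -20, 0], [0, 0, -20, 0], [0, 0, -20, 0], [0, 0, -12, 0], [0, 0, -8, 0], [0, 0, -4, 0], [0, 0, -2, 0], [0, 0, -1, 0], [0, 0, 0, 0], [0, 0, 0, 0], [0, 0, 0, 0]],
  ],
)

```text
time: 7.25
tool_pos: [0.3693, -0.3173, 0.0868]
ee_rot: [0.0, 1.0, -0.02, 0.0]
wrist_force: [-0.8, -0.7, -3.0]
finger_gap: 0.544
grasp_force: 62.1
```

Emit:
carry_out(
  series=[
    [[0, 0, -1, 0], [0, 0, 0, 0], [0, 0, -1, 0], [0, 0, 0, 0], [0, 0, -0.5, 0], [0, 0, 0, 0]],
  ],
)

```text
time: 7.75
tool_pos: [0.3695, -0.3173, 0.0846]
ee_rot: [0.0, 1.0, -0.02, 0.0]
wrist_force: [-1.7, 0.9, 10.9]
finger_gap: 0.544
grasp_force: 63.1
```

Emit:
carry_out(
  grip=85,
  series=[
    [[0, 0, 0, 0], [0, 0, 0, 0], [0, 0, 0, 0], [0, 0, 0, 0], [0, 0, 0, 0], [0, 0, 0, 0], [0, 0, 10, 0], [0, 0, 20, 0], [0, 0, 25, 0], [0, 0, 25, 0], [0, 0, 25, 0], [0, 0, 25, 0]],
  ],
)

```text
time: 8.75
tool_pos: [0.369, -0.3169, 0.2159]
ee_rot: [0.0, 1.0, -0.02, 0.0]
wrist_force: [0.8, 0.0, 0.1]
finger_gap: 0.993
grasp_force: 0.0
```

Emit:
carry_out(
  series=[
    [[12.5, 22.2, 0, 5.3], [12.5, 22.2, 0, 5.3], [12.5, 22.2, 0, 5.3], [12.5, 22.2, 0, 5.3], [12.5, 22.2, 0, 5.3], [12.5, 22.2, 0, 5.3], [12.5, 22.2, 0, 5.3], [12.5, 22.2, 0, 5.3], [12.5, 22.2, 0, 5.3], [12.5, 22.2, 0, 5.3], [12.5, 22.2, 0, 5.3], [12.5, 22.2, 0, 5.3]],
  ],
)

```text
time: 9.75
tool_pos: [0.5196, -0.0494, 0.2146]
ee_rot: [0.0, 0.859, 0.512, 0.0]
wrist_force: [-0.8, 0.6, -0.3]
finger_gap: 0.993
grasp_force: 0.0
```

Emit:
carry_out(
  series=[
    [[12.5, 22.2, 0, 5.3], [12.5, 22.2, 0, 5.3], [0, 0, 0, 0], [0, 0, 0, 0]],
  ],
)

```text
time: 10.08
tool_pos: [0.5443, -0.0053, 0.2142]
ee_rot: [-0.0, 0.809, 0.588, -0.0]
wrist_force: [0.2, -0.3, -0.3]
finger_gap: 0.994
grasp_force: 0.0
```

Run:
```python
from h import *; from fit import circ
c,W,s=wrist('w1.png'); print(s['tool_pos'],yaw(s)); x,y,z=W[...,0],W[...,1],W[...,2]
for cx,cy,z0,z1,n in((.5597,.0595,.13,.145,'fl'),(.5455,-.0077,.118,.13,'cad')):
    m=(np.hypot(x-cx,y-cy)<.035)&(z>z0)&(z<z1); p=W[m]
    if len(p)>9: print(n,len(p),np.median(p[:,2]),cv2.minEnclosingCircle((p[:,:2]*1000).astype('f4')),cv2.minAreaRect((p[:,:2]*1000).astype('f4')))
c=cap('side','side2.png');W=cloud(c);x,y,z=W[...,0],W[...,1],W[...,2]
m=(np.hypot(x-.366,y+.318)<.04)&(z>.04)&(z<.095);print('amber',m.sum(),circ(W[m][:,:2],.024))
```

```text
[ 0.54431908 -0.00531965  0.21421542] -18.007945507734433
fl 3546 0.13500026834484535 ((559.1519775390625, 62.39737319946289), 19.929119110107422) ((559.1683959960938, 62.326629638671875), (39.02573013305664, 39.0573844909668), 10.923587799072266)
cad 3499 0.12102481686933397 ((544.8445434570312, -4.955312728881836), 28.0286808013916) ((544.7877197265625, -5.211883544921875), (42.281494140625, 41.6418571472168), 72.71196746826172)
amber 356 (array([ 0.36733994, -0.32027179]), np.float64(0.0005832789225696344))
```

Emit:
carry_out(
  series=[
    [[0.5, -0.5, -20, 0], [0, 0, -20, 0], [0, 0, -20, 0], [0, 0, -20, 0], [0, 0, -20, 0], [0, 0, -15, 0], [0, 0, -10, 0], [0, 0, -7, 0], [0, 0, 0, 0], [0, 0, 0, 0]],
  ],
)

```text
time: 11.02
tool_pos: [0.5448, -0.0071, 0.0823]
ee_rot: [0.0, 0.81, 0.587, 0.0]
wrist_force: [0.1, -0.6, 0.5]
finger_gap: 0.993
grasp_force: 0.0
```

Emit:
carry_out(
  grip=30,
  series=[
    [[0, 0, 0, 0], [0, 0, 0, 0], [0, 0, 0, 0], [0, 0, 0, 0], [0, 0, 0, 0], [0, 0, 0, 0], [0, 0, 0, 0], [0, 0, 0, 0], [0, 0, 0, 0], [0, 0, 0, 0], [0, 0, 0, 0]],
  ],
)

```text
time: 11.93
tool_pos: [0.545, -0.0068, 0.0826]
ee_rot: [0.0, 0.81, 0.587, 0.0]
wrist_force: [-1.3, 0.5, 5.6]
finger_gap: 0.528
grasp_force: 61.6
```

Emit:
carry_out(
  series=[
    [[0, 0, 8, 0], [0, 0, 15, 0], [0, 0, 20, 0], [0, 0, 22, 0], [0, 0, 22, 0], [0, 0, 22, 0], [-4, -12, 0, -2.8], [-8, -24, 0, -5.8], [-8, -24, 0, -5.8], [-8, -24, 0, -5.8], [-8, -24, 0, -5.8], [-8, -24, 0, -5.8]],
  ],
)

```text
time: 12.93
tool_pos: [0.5, -0.1397, 0.1914]
ee_rot: [0.0, 0.94, 0.341, 0.0]
wrist_force: [0.5, -0.1, -1.5]
finger_gap: 0.523
grasp_force: 61.8
```

Emit:
carry_out(
  series=[
    [[-8, -24, 0, -5.8], [-8, -24, 0, -5.8], [-8, -24, 0, -5.8], [-8, -24, 0, -5.8], [-8, -24, 0, -5.8], [-8, -24, 0, -5.8], [-8, -24, 0, -5.8], [-4, -12, 0, -2.8], [0, 0, 0, 0], [0, 0, 0, 0], [0, 0, 0, 0], [0, 0, 0, 0]],
  ],
)

```text
time: 13.93
tool_pos: [0.4409, -0.3179, 0.191]
ee_rot: [-0.0, 1.0, -0.028, 0.0]
wrist_force: [0.0, 0.1, -1.8]
finger_gap: 0.534
grasp_force: 61.8
```

Run:
```python
from h import *
s=monitor.read_state(); print(s['tool_pos'],yaw(s),s['wrist_force'],s['grasp_force'])
for n in('scene','side'):
    c=cap(n);W=cloud(c);x,y,z=W[...,0],W[...,1],W[...,2];H=cv2.cvtColor(c['image'],cv2.COLOR_RGB2HSV).astype(int)
    m=(np.hypot(x-s['tool_pos'][0],y-s['tool_pos'][1])<.05)&(z>.05)&(z<.24)&(H[...,1]>100)&(H[...,0]>40)&(H[...,0]<90);p=W[m];print(n,m.sum(),p.min(0),p.max(0))
    cv2.imwrite(f'pics/{n}3.png',c['image'][:,:,::-1])
```

```text
[ 0.44094834 -0.31791146  0.19096133] -93.18495760839167 [ 5.51712792e-04  1.09250333e-01 -1.78315512e+00] 61.823909282684326
scene 545 [ 0.41834186 -0.34449686  0.11604578] [ 0.46532615 -0.27209512  0.23419296]
side 558 [ 0.41796252 -0.34456435  0.11769156] [ 0.46059445 -0.29715308  0.21841062]
```

View pics/side3.png

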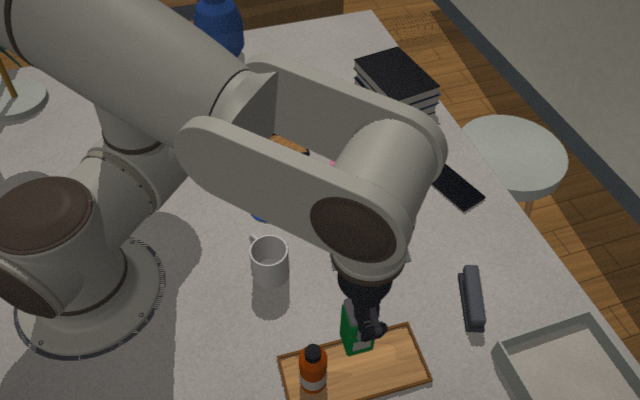

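The side view shows amber standing upright in the tray (313,370) and the caddy held upright above its middle (357,325). I lower it.

Emit:
carry_out(
  series=[
    [[0, -2, -20, 0.5], [0, 0, -20, 0], [0, 0, -20, 0], [0, 0, -20, 0], [0, 0, -12, 0], [0, 0, -9, 0], [0, 0, -5, 0], [0, 0, -2, 0], [0, 0, -1, 0], [0, 0, -1, 0], [0, 0, 0, 0], [0, 0, 0, 0]],
  ],
)

```text
time: 15.03
tool_pos: [0.4408, -0.3209, 0.0813]
ee_rot: [0.0, 1.0, -0.024, 0.0]
wrist_force: [-0.5, 1.5, -2.8]
finger_gap: 0.528
grasp_force: 61.8
```

Emit:
carry_out(
  series=[
    [[0, 0, -1, 0], [0, 0, 0, 0], [0, 0, -0.5, 0], [0, 0, 0, 0], [0, 0, -0.5, 0], [0, 0, 0, 0]],
  ],
)

```text
time: 15.53
tool_pos: [0.441, -0.3211, 0.0805]
ee_rot: [0.001, 1.0, -0.024, 0.001]
wrist_force: [-5.6, 4.0, 19.8]
finger_gap: 0.53
grasp_force: 64.3
```

Emit:
carry_out(
  grip=85,
  series=[
    [[0, 0, 0, 0], [0, 0, 0, 0], [0, 0, 0, 0], [0, 0, 0, 0], [0, 0, 0, 0], [0, 0, 0, 0], [0, 0, 12, 0], [0, 0, 25, 0], [0, 0, 25, 0], [0, 0, 25, 0], [0, 0, 25, 0], [0, 0, 25, 0]],
  ],
)

```text
time: 16.53
tool_pos: [0.4405, -0.3206, 0.2181]
ee_rot: [0.0, 1.0, -0.024, 0.0]
wrist_force: [0.0, -0.1, 1.0]
finger_gap: 1.0
grasp_force: 0.0
```

Emit:
carry_out(
  series=[
    [[7.9, 25.5, 0, 5.4], [7.9, 25.5, 0, 5.4], [7.9, 25.5, 0, 5.4], [7.9, 25.5, 0, 5.4], [7.9, 25.5, 0, 5.4], [7.9, 25.5, 0, 5.4], [7.9, 25.5, 0, 5.4], [7.9, 25.5, 0, 5.4], [7.9, 25.5, 0, 5.4], [7.9, 25.5, 0, 5.4], [7.9, 25.5, 0, 5.4], [7.9, 25.5, 0, 5.4]],
  ],
)

```text
time: 17.53
tool_pos: [0.5356, -0.0134, 0.2168]
ee_rot: [0.0, 0.856, 0.517, 0.0]
wrist_force: [-0.0, -0.1, 0.4]
finger_gap: 0.995
grasp_force: 0.0
```

Emit:
carry_out(
  series=[
    [[7.9, 25.5, 0, 5.4], [7.9, 25.5, 0, 5.4], [7.9, 25.5, 0, 5.4], [0, 0, 0, 0], [0, 0, 0, 0]],
  ],
)

```text
time: 17.95
tool_pos: [0.5592, 0.0628, 0.2164]
ee_rot: [0.0, 0.776, 0.631, 0.0]
wrist_force: [-0.4, -1.1, -0.5]
finger_gap: 0.999
grasp_force: 0.0
```

Run:
```python
from h import *; from fit import circ
c,W,s=wrist('w2.png'); print(s['tool_pos'],yaw(s)); x,y,z=W[...,0],W[...,1],W[...,2]
m=(np.hypot(x-.5597,y-.06)<.035)&(z>.13)&(z<.145); p=W[m]
if len(p)>9: print(len(p),np.median(p[:,2]),cv2.minEnclosingCircle((p[:,:2]*1000).astype('f4')))
```

```text
[0.55915532 0.0628119  0.21638577] -11.701295334660685
2736 0.13496620204221557 ((559.187744140625, 62.50870132446289), 19.923025131225586)
```

Aligned. Descend to TCP 0.090 and grip.

Emit:
carry_out(
  series=[
    [[0, -1, -20, 0], [0, 0, -20, 0], [0, 0, -20, 0], [0, 0, -20, 0], [0, 0, -20, 0], [0, 0, -12, 0], [0, 0, -8, 0], [0, 0, -6, 0], [0, 0, 0, 0], [0, 0, 0, 0]],
  ],
)

```text
time: 18.83
tool_pos: [0.5594, 0.0606, 0.0904]
ee_rot: [0.0, 0.776, 0.631, 0.0]
wrist_force: [0.1, 0.3, -0.0]
finger_gap: 0.99
grasp_force: 0.0
```

Emit:
carry_out(
  grip=30,
  series=[
    [[0, 0, 0, 0], [0, 0, 0, 0], [0, 0, 0, 0], [0, 0, 0, 0], [0, 0, 0, 0], [0, 0, 0, 0], [0, 0, 0, 0], [0, 0, 0, 0], [0, 0, 0, 0], [0, 0, 0, 0], [0, 0, 0, 0]],
  ],
)

```text
time: 19.75
tool_pos: [0.5595, 0.0608, 0.0906]
ee_rot: [0.0, 0.776, 0.631, 0.0]
wrist_force: [-1.5, -0.0, 7.9]
finger_gap: 0.56
grasp_force: 62.1
```

Emit:
carry_out(
  series=[
    [[0, 0, 8, 0], [0, 0, 15, 0], [0, 0, 20, 0], [0, 0, 22, 0], [0, 0, 22, 0], [0, 0, 22, 0], [-1.4, -12.8, 0, -2.7], [-2.9, -25.7, 0, -5.4], [-2.9, -25.7, 0, -5.4], [-2.9, -25.7, 0, -5.4], [-2.9, -25.7, 0, -5.4], [-2.9, -25.7, 0, -5.4]],
  ],
)

```text
time: 20.75
tool_pos: [0.5426, -0.082, 0.1986]
ee_rot: [-0.0, 0.913, 0.408, -0.0]
wrist_force: [0.2, -0.5, -2.8]
finger_gap: 0.561
grasp_force: 62.4
```

Emit:
carry_out(
  series=[
    [[-2.9, -25.7, 0, -5.4], [-2.9, -25.7, 0, -5.4], [-2.9, -25.7, 0, -5.4], [-2.9, -25.7, 0, -5.4], [-2.9, -25.7, 0, -5.4], [-2.9, -25.7, 0, -5.4], [-2.9, -25.7, 0, -5.4], [-2.9, -25.7, 0, -5.4], [-2.9, -25.7, 0, -5.4], [-1.4, -12.8, 0, -2.7], [0, 0, 0, 0], [0, 0, 0, 0]],
  ],
)

```text
time: 21.75
tool_pos: [0.5151, -0.3252, 0.1982]
ee_rot: [-0.0, 1.0, -0.025, -0.0]
wrist_force: [0.3, -0.2, -3.2]
finger_gap: 0.558
grasp_force: 62.5
```

Run:
```python
from h import *; from fit import circ
s=monitor.read_state(); print(s['tool_pos'],yaw(s),s['wrist_force'],s['grasp_force'])
for n in('scene','side'):
    c=cap(n);W=cloud(c);x,y,z=W[...,0],W[...,1],W[...,2];H=cv2.cvtColor(c['image'],cv2.COLOR_RGB2HSV).astype(int)
    m=(np.hypot(x-s['tool_pos'][0],y-s['tool_pos'][1])<.05)&(z>.05)&(z<.2)&(H[...,1]>120)&(H[...,0]>100)&(H[...,0]<130);p=W[m];print(n,m.sum(),p[:,2].min())
    for a,b in((.1,.15),(.15,.2)):
        q=p[(p[:,2]>a)&(p[:,2]<b)]
        if len(q)>20: print(a,circ(q[:,:2],.0245))
```

```text
[ 0.5151365  -0.3251975   0.19822247] -92.87075733499499 [ 0.28019901 -0.18999903 -3.1961547 ] 62.524012327194214
scene 412 0.11965895128867383
0.1 (array([ 0.51400978, -0.32616056]), np.float64(0.001141279024405525))
0.15 (array([ 0.51384789, -0.32578021]), np.float64(0.001178642827299957))
side 520 0.1269777620818602
0.1 (array([ 0.51722966, -0.32596237]), np.float64(0.0006152453832546622))
0.15 (array([ 0.51711123, -0.32607993]), np.float64(0.0008416928239502473))
```

Emit:
carry_out(
  series=[
    [[0, 0, -20, 0], [0, 0, -20, 0], [0, 0, -20, 0], [0, 0, -20, 0], [0, 0, -12, 0], [0, 0, -9, 0], [0, 0, -5, 0], [0, 0, -2, 0], [0, 0, -1, 0], [0, 0, 0, 0], [0, 0, 0, 0]],
  ],
)

```text
time: 22.77
tool_pos: [0.516, -0.3249, 0.0906]
ee_rot: [0.0, 1.0, -0.024, 0.0]
wrist_force: [0.5, -0.3, -4.2]
finger_gap: 0.558
grasp_force: 62.6
```

Emit:
carry_out(
  series=[
    [[0, 0, -1, 0], [0, 0, 0, 0], [0, 0, -0.5, 0], [0, 0, 0, 0]],
  ],
)

```text
time: 23.1
tool_pos: [0.5159, -0.3248, 0.0887]
ee_rot: [0.0, 1.0, -0.024, 0.0]
wrist_force: [0.5, 1.4, 1.8]
finger_gap: 0.564
grasp_force: 62.9
```

Emit:
carry_out(
  series=[
    [[0, 0, -0.7, 0], [0, 0, 0, 0]],
  ],
)

```text
time: 23.27
tool_pos: [0.516, -0.3248, 0.0886]
ee_rot: [0.0, 1.0, -0.024, 0.0]
wrist_force: [-2.9, 3.8, 11.6]
finger_gap: 0.562
grasp_force: 63.9
```

Emit:
carry_out(
  grip=85,
  series=[
    [[0, 0, 0, 0], [0, 0, 0, 0], [0, 0, 0, 0], [0, 0, 0, 0], [0, 0, 0, 0], [0, 0, 0, 0], [0, 0, 12, 0], [0, 0, 25, 0], [0, 0, 25, 0], [0, 0, 25, 0], [0, 0, 25, 0], [0, 0, 25, 0]],
  ],
)

```text
time: 24.27
tool_pos: [0.5156, -0.3245, 0.2269]
ee_rot: [0.0, 1.0, -0.024, 0.0]
wrist_force: [-0.5, -0.0, 0.8]
finger_gap: 0.994
grasp_force: 0.0
```

Emit:
carry_out(
  series=[
    [[7.1, 22.6, 2, 5.9], [7.1, 22.6, 2, 5.9], [7.1, 22.6, 2, 5.9], [7.1, 22.6, 2, 5.9], [7.1, 22.6, 2, 5.9], [7.1, 22.6, 2, 5.9], [7.1, 22.6, 2, 5.9], [7.1, 22.6, 2, 5.9], [7.1, 22.6, 2, 5.9], [7.1, 22.6, 2, 5.9], [7.1, 22.6, 2, 5.9], [7.1, 22.6, 2, 5.9]],
  ],
)

```text
time: 25.27
tool_pos: [0.6011, -0.0523, 0.2498]
ee_rot: [0.0, 0.828, 0.561, 0.0]
wrist_force: [-0.5, -0.2, -0.0]
finger_gap: 0.995
grasp_force: 0.0
```

Emit:
carry_out(
  series=[
    [[7.1, 22.6, 0, 5.9], [7.1, 22.6, 0, 5.9], [0, 0, 0, 0], [0, 0, 0, 0], [0, 0, 0, 0]],
  ],
)

```text
time: 25.68
tool_pos: [0.615, -0.0085, 0.2491]
ee_rot: [0.0, 0.768, 0.641, 0.0]
wrist_force: [-0.6, -0.0, -0.5]
finger_gap: 0.995
grasp_force: 0.0
```

```bash
cat > disc.py <<'E'
from h import *
def discs(W,im,zr=(-.004,.012)):
    H=cv2.cvtColor(im,cv2.COLOR_RGB2HSV).astype(int);h,s=H[...,0],H[...,1];x,y,z=W[...,0],W[...,1],W[...,2]
    for k,m,c in(('green',(h>45)&(h<85),(.545,-.006)),('orange',(h>3)&(h<22),(.532,-.072)),('blue',(h>100)&(h<128),(.559,.061))):
        m=m&(s>100)&(z>zr[0])&(z<zr[1])&(np.hypot(x-c[0],y-c[1])<.05)
        if m.sum()<30: continue
        p=(W[m][:,:2]*1000).astype('f4');hu=cv2.convexHull(p);e=cv2.fitEllipse(hu) if len(hu)>5 else 0
        print(k,m.sum(),cv2.minEnclosingCircle(p),e,np.median(W[m][:,2]))
E
python3 - <<'E'
from h import *; from disc import discs
c,W,s=wrist('w3.png'); print(s['tool_pos'],yaw(s)); x,y,z=W[...,0],W[...,1],W[...,2]
discs(W,c['image'])
def case(W,im):
    H=cv2.cvtColor(im,cv2.COLOR_RGB2HSV).astype(int);h,ss=H[...,0],H[...,1];x,y,z=W[...,0],W[...,1],W[...,2]
    m=((h<4)|(h>172))&(ss>120)&(z>.02)&(z<.06)&(x>.55)&(x<.68)&(abs(y)<.12);p=W[m]; print('case',m.sum(),cv2.minAreaRect((p[:,:2]*1000).astype('f4')),np.percentile(p[:,2],95))
case(W,c['image'])
for n in('scene','side'):
    c=cap(n,n+'4.png');W=cloud(c);discs(W,c['image'],(.002,.014));case(W,c['image'])
E
```

```text
[ 0.61500608 -0.00845748  0.24914378] -10.268092788334016
green 2497 ((545.5307006835938, -3.4732165336608887), 32.484703063964844) ((545.4010620117188, -3.1322898864746094), (62.72294616699219, 64.2118148803711), 174.37594604492188) 0.00506407359580599
orange 2225 ((532.2600708007812, -70.38883209228516), 32.85003662109375) ((532.6626586914062, -70.1180191040039), (63.22148132324219, 65.06714630126953), 4.984336853027344) 0.005016377163328728
blue 2889 ((557.8945922851562, 64.12553405761719), 32.067893981933594) ((557.9339599609375, 64.1031265258789), (63.14800262451172, 63.431304931640625), 172.17893981933594) 0.005020692170082441
case 7469 ((617.04248046875, -5.5154266357421875), (146.11631774902344, 53.80705642700195), 79.76554870605469) 0.04417970173442344
green 507 ((544.0194702148438, -3.691194772720337), 32.90115737915039) ((544.0765380859375, -3.853315591812134), (62.810752868652344, 64.58053588867188), 121.1273193359375) 0.007297029114842396
orange 487 ((531.1497192382812, -72.55509948730469), 34.052181243896484) ((530.4781494140625, -71.94740295410156), (64.76827239990234,
[... 399 characters left out ...]
 ((545.5913696289062, -4.1400861740112305), 34.6088752746582) ((546.2238159179688, -5.105810165405273), (61.432212829589844, 67.88681030273438), 169.2317352294922) 0.007116506415195721
orange 589 ((541.3101196289062, -70.56968688964844), 39.456050872802734) ((538.6605224609375, -70.99282836914062), (65.65892028808594, 76.48224639892578), 103.88008880615234) 0.007025153301753027
blue 472 ((560.0335693359375, 62.03746032714844), 34.58797836303711) ((559.0241088867188, 61.86048889160156), (63.923240661621094, 68.11905670166016), 169.47450256347656) 0.007127522731623597
case 1265 ((615.986328125, -12.578010559082031), (149.81178283691406, 53.00051498413086), 79.7383041381836) 0.04746164094748357
```

View pics/w3.png

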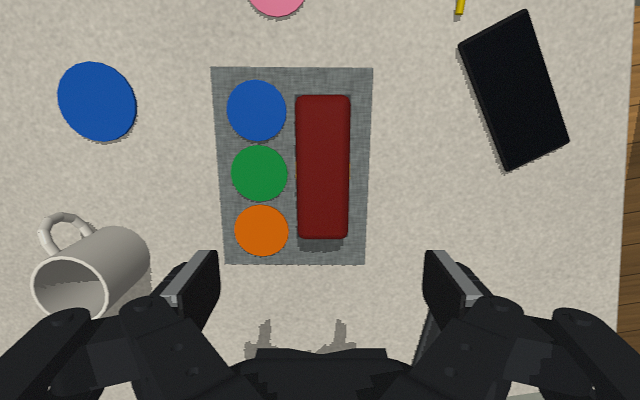

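View pics/side4.png

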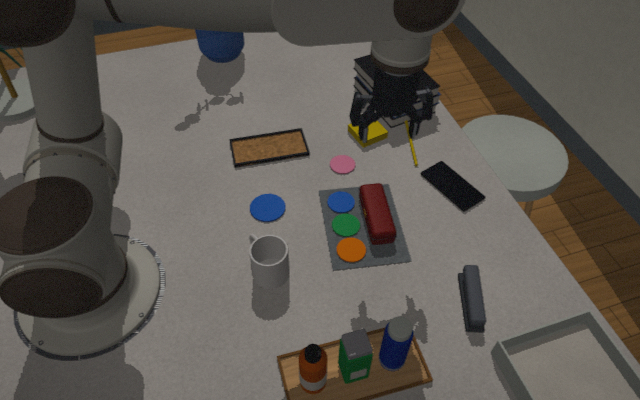

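All three stand in the tray (side px 313,370; 355,355; 396,345), and the coasters are clear. The case is at wrist px (323,167), under the gripper. Grip the case.

Emit:
carry_out(
  series=[
    [[1.5, 0, -25, 0], [0, 0, -25, 0], [0, 0, -25, 0], [0, 0, -25, 0], [0, 0, -25, 0], [0, 0, -25, 0], [0, 0, -25, 0], [0, 0, -20, 0], [0, 0, -15, 0], [0, 0, -10, 0], [0, 0, -6, 0], [0, 0, 0, 0]],
  ],
)

```text
time: 26.83
tool_pos: [0.6162, -0.0086, 0.0218]
ee_rot: [-0.0, 0.767, 0.641, -0.0]
wrist_force: [0.2, 0.1, 1.3]
finger_gap: 0.997
grasp_force: 0.0
```

Emit:
carry_out(
  series=[
    [[0, 0, -3, 0], [0, 0, 0, 0]],
  ],
)

```text
time: 27.0
tool_pos: [0.617, -0.0084, 0.0202]
ee_rot: [0.0, 0.767, 0.641, 0.0]
wrist_force: [0.0, 0.4, -0.0]
finger_gap: 0.996
grasp_force: 0.0
```

Emit:
carry_out(
  grip=40,
  series=[
    [[0, 0, -1, 0], [0, 0, 0, 0], [0, 0, 0, 0], [0, 0, 0, 0], [0, 0, 0, 0], [0, 0, 0, 0], [0, 0, 0, 0], [0, 0, 0, 0], [0, 0, 0, 0], [0, 0, 0, 0]],
  ],
)

```text
time: 27.83
tool_pos: [0.6169, -0.0083, 0.0192]
ee_rot: [0.0, 0.767, 0.641, 0.0]
wrist_force: [-1.7, 0.3, 6.1]
finger_gap: 0.634
grasp_force: 64.1
```

Emit:
carry_out(
  series=[
    [[0, 0, 5, 0], [0, 0, 10, 0], [0, 0, 15, 0], [0, 0, 20, 0], [0, 0, 20, 0], [0, 0, 20, 0], [0, 0, 10, 0], [0, 0, 0, 0]],
  ],
)

```text
time: 28.5
tool_pos: [0.6176, -0.0084, 0.1215]
ee_rot: [0.001, 0.767, 0.641, 0.001]
wrist_force: [0.8, -0.0, -1.6]
finger_gap: 0.635
grasp_force: 63.5
```

Emit:
carry_out(
  series=[
    [[-5, 9, 0, 2.8], [-10, 17.6, 0, 5.6], [-10, 17.6, 0, 5.6], [-10, 17.6, 0, 5.6], [-10, 17.6, 0, 5.6], [-10, 17.6, 0, 5.6], [-10, 17.6, 0, 5.6], [-10, 17.6, 0, 5.6], [-10, 17.6, 0, 5.6], [-10, 17.6, 0, 5.6], [-10, 17.6, 0, 5.6], [-10, 17.6, 0, 5.6]],
  ],
)

```text
time: 29.5
tool_pos: [0.5006, 0.195, 0.1174]
ee_rot: [-0.001, 0.305, 0.952, -0.0]
wrist_force: [0.3, -1.3, -1.4]
finger_gap: 0.636
grasp_force: 63.5
```

Emit:
carry_out(
  series=[
    [[-10, 17.6, 0, 5.6], [-10, 17.6, 0, 5.6], [-10, 17.6, 0, 5.6], [-10, 17.6, 0, 5.6], [-10, 17.6, 0, 5.6], [-5, 8.8, 0, 2.8], [0, 0, 0, 0], [0, 0, 0, 0], [0, 0, 0, 0]],
  ],
)

```text
time: 30.25
tool_pos: [0.4467, 0.2906, 0.118]
ee_rot: [-0.0, 0.045, 0.999, -0.0]
wrist_force: [-0.2, 0.2, -2.0]
finger_gap: 0.639
grasp_force: 63.5
```

Run:
```python
from h import *
def go(n,W,im):
    H=cv2.cvtColor(im,cv2.COLOR_RGB2HSV).astype(int);h,s,v=H[...,0],H[...,1],H[...,2];x,y,z=W[...,0],W[...,1],W[...,2]
    m=((h<4)|(h>172))&(s>120)&(z>.08)&(z<.17)&(np.hypot(x-.447,y-.29)<.13);p=W[m]
    if len(p)>20: print(n,'case',m.sum(),cv2.minAreaRect((p[:,:2]*1000).astype('f4')),np.percentile(p[:,2],[1,95]))
    m=(abs(x-.447)<.13)&(abs(y-.29)<.09)&(z<.016)&(((s>70)&(h<30))|(v<45)); m=cv2.morphologyEx(m.astype('uint8'),cv2.MORPH_OPEN,np.ones((3,3)))>0
    p=W[m]
    if len(p)>20: print(n,'cork',m.sum(),cv2.minAreaRect((p[:,:2]*1000).astype('f4')))
c,W,s=wrist('w4.png'); print(s['tool_pos'],yaw(s)); go('w',W,c['image'])
for n in('scene','side'):
    c=cap(n,n+'5.png'); go(n,cloud(c),c['image'])
```

```text
[0.44668409 0.29064637 0.11801052] 84.8989116928754
w case 41583 ((423.82037353515625, 294.20831298828125), (55.357975006103516, 104.89556121826172), 84.02729034423828) [0.1346008  0.14279281]
w cork 1197 ((359.4792785644531, 299.99029541015625), (86.07301330566406, 5.71413516998291), 84.9070816040039)
scene case 1213 ((476.2247619628906, 288.19805908203125), (55.12030792236328, 90.64874267578125), 85.2640151977539) [0.11809178 0.1461204 ]
scene cork 1812 ((452.1651611328125, 290.31646728515625), (94.0855712890625, 179.91065979003906), 85.3881607055664)
side case 1042 ((444.8337097167969, 270.00921630859375), (86.43712615966797, 145.8267364501953), 83.81443786621094) [0.11131856 0.1457229 ]
side cork 2027 ((447.4320068359375, 287.96099853515625), (102.62591552734375, 186.46571350097656), 85.38529968261719)
```

View pics/w4.png

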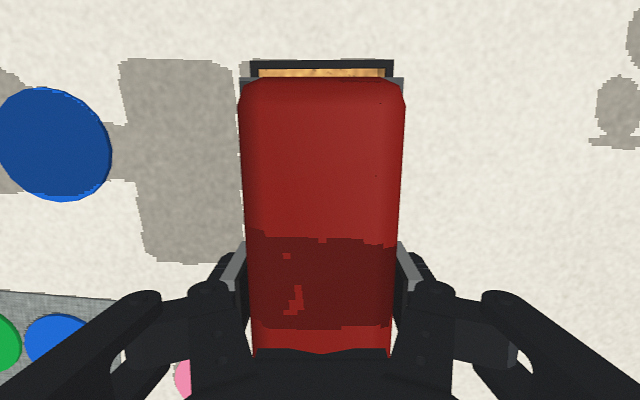

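View pics/scene5.png

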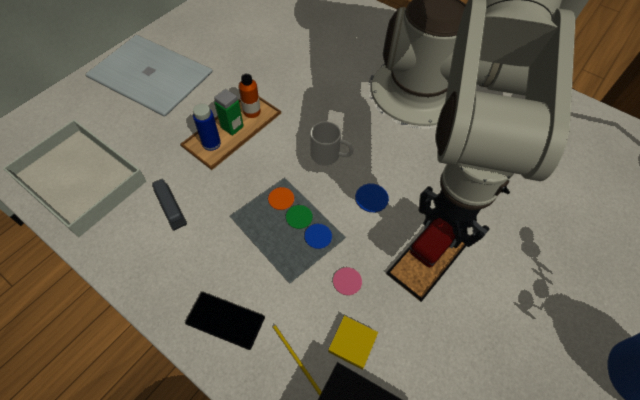

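Wrist view: the case (322,190) is lined up over the cork tray rim (320,68), and the scene view confirms (432,243). Lower.

Emit:
carry_out(
  series=[
    [[0.5, 0, -15, 0.4], [0, 0, -20, 0], [0, 0, -20, 0], [0, 0, -15, 0], [0, 0, -12, 0], [0, 0, -8, 0], [0, 0, -4, 0], [0, 0, -1, 0], [0, 0, 0, 0], [0, 0, 0, 0], [0, 0, 0, 0]],
  ],
)

```text
time: 31.32
tool_pos: [0.4475, 0.2913, 0.0243]
ee_rot: [0.0, 0.04, 0.999, 0.0]
wrist_force: [0.6, -0.7, -2.0]
finger_gap: 0.634
grasp_force: 63.5
```

Emit:
carry_out(
  series=[
    [[0, 0, -1, 0], [0, 0, 0, 0], [0, 0, -0.5, 0], [0, 0, 0, 0]],
  ],
)

```text
time: 31.65
tool_pos: [0.4472, 0.2912, 0.0221]
ee_rot: [0.0, 0.04, 0.999, -0.0]
wrist_force: [0.8, -0.7, -1.8]
finger_gap: 0.635
grasp_force: 63.5
```

Emit:
carry_out(
  series=[
    [[0, 0, -1, 0], [0, 0, 0, 0], [0, 0, -0.5, 0], [0, 0, 0, 0]],
  ],
)

```text
time: 31.98
tool_pos: [0.4472, 0.2912, 0.0212]
ee_rot: [0.0, 0.04, 0.999, 0.0]
wrist_force: [-5.1, -3.0, 11.7]
finger_gap: 0.634
grasp_force: 65.1
```

Emit:
carry_out(
  grip=64,
  series=[
    [[0, 0, 0, 0], [0, 0, 0, 0], [0, 0, 0, 0], [0, 0, 0, 0], [0, 0, 3, 0], [0, 0, 5, 0], [0, 0, 5, 0], [0, 0, 5, 0]],
  ],
)

```text
time: 32.65
tool_pos: [0.4473, 0.2912, 0.0393]
ee_rot: [0.0, 0.04, 0.999, 0.0]
wrist_force: [-0.0, -0.3, -0.1]
finger_gap: 0.749
grasp_force: 0.0
```

Emit:
carry_out(
  grip=85,
  series=[
    [[0, 0, 10, 0], [0, 0, 20, 0], [0, 0, 25, 0], [0, 0, 30, 0], [0, 0, 30, 0], [0, 0, 30, 0], [0, 0, 30, 0], [0, 0, 0, 0], [0, 0, 0, 0]],
  ],
)

```text
time: 33.4
tool_pos: [0.4476, 0.2914, 0.2159]
ee_rot: [0.002, 0.04, 0.999, 0.001]
wrist_force: [-0.6, 0.1, -0.3]
finger_gap: 0.995
grasp_force: 0.0
```

Run:
```python
from h import *; from fit import circ
def go(n,W,im):
    H=cv2.cvtColor(im,cv2.COLOR_RGB2HSV).astype(int);h,s,v=H[...,0],H[...,1],H[...,2];x,y,z=W[...,0],W[...,1],W[...,2]
    m=((h<4)|(h>172))&(s>120)&(z>.02)&(z<.07)&(np.hypot(x-.447,y-.29)<.13);p=W[m]
    if len(p)>20: print(n,'case',m.sum(),cv2.minAreaRect((p[:,:2]*1000).astype('f4')),np.percentile(p[:,2],[1,95]))
    for nm,c,r,z0,z1 in(('amber',(.367,-.318),.024,.03,.1),('flask',(.516,-.325),.0245,.03,.11)):
        m=(np.hypot(x-c[0],y-c[1])<.04)&(z>z0)&(z<z1)
        if m.sum()>30: print(n,nm,circ(W[m][:,:2],r))
    m=(np.hypot(x-.441,y+.321)<.036)&(z>.113)&(z<.127); p=W[m]
    if len(p)>20: print(n,'lid',cv2.minAreaRect((p[:,:2]*1000).astype('f4')))
c,W,s=wrist('w5.png'); print(s['tool_pos'],yaw(s)); go('w',W,c['image'])
for n in('scene','side'):
    c=cap(n,n+'6.png'); go(n,cloud(c),c['image'])
```

```text
[0.44758882 0.29138131 0.21590605] 85.40119776683639
w case 9149 ((445.91485595703125, 292.6112365722656), (53.56975555419922, 147.22427368164062), 85.37165832519531) [0.0378859 0.0461902]
scene case 1535 ((447.8932189941406, 291.7866516113281), (51.85738754272461, 148.0122528076172), 85.41802215576172) [0.02435303 0.04963757]
scene amber (array([ 0.36454731, -0.31911029]), np.float64(0.0012534121162385355))
scene flask (array([ 0.5149642, -0.3257282]), np.float64(0.0011920143582402358))
scene lid ((441.9542236328125, -320.1553955078125), (42.64573287963867, 42.27125549316406), 0.5266769528388977)
side case 1082 ((446.7646484375, 285.63018798828125), (57.05497741699219, 145.7246856689453), 84.65420532226562) [0.02106456 0.04934702]
side amber (array([ 0.36734528, -0.3203414 ]), np.float64(0.0005898383258544388))
side flask (array([ 0.51801029, -0.32634074]), np.float64(0.0005563046669592798))
side lid ((442.1382141113281, -323.85552978515625), (42.70658874511719, 42.54475784301758), 87.91642761230469)
```

View pics/w5.png

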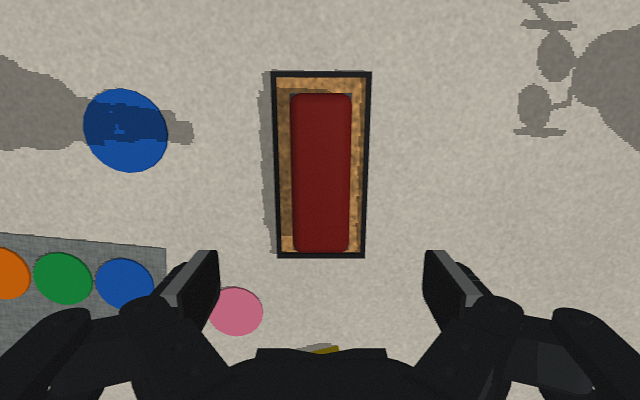

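The case lies centred in the cork tray (321,170 in the wrist view). Now the flask back: the gripper returns to the side tray.

Emit:
carry_out(
  series=[
    [[2.4, -22, 0, -6.4], [2.4, -22, 0, -6.4], [2.4, -22, 0, -6.4], [2.4, -22, 0, -6.4], [2.4, -22, 0, -6.4], [2.4, -22, 0, -6.4], [2.4, -22, 0, -6.4], [2.4, -22, 0, -6.4], [2.4, -22, 0, -6.4], [2.4, -22, 0, -6.4], [2.4, -22, 0, -6.4], [2.4, -22, 0, -6.4]],
  ],
)

```text
time: 34.55
tool_pos: [0.4755, 0.0261, 0.2126]
ee_rot: [-0.001, 0.654, 0.756, -0.001]
wrist_force: [0.9, 0.5, 0.7]
finger_gap: 0.996
grasp_force: 0.0
```

Emit:
carry_out(
  series=[
    [[2.4, -22, 0, -6.4], [2.4, -22, 0, -6.4], [2.4, -22, 0, -6.4], [2.4, -22, 0, -6.4], [2.4, -22, 0, -6.4], [2.4, -22, 0, -6.4], [2.4, -22, 0, -6.4], [2.4, -22, 0, -6.4], [2.4, -22, 0, -6.4], [2.4, -22, 0, -6.4], [2.4, -22, 0, -6.4], [2.4, -22, 0, -6.4]],
  ],
)

```text
time: 35.55
tool_pos: [0.5044, -0.2378, 0.2124]
ee_rot: [-0.001, 0.982, 0.186, -0.001]
wrist_force: [0.7, -0.0, 0.3]
finger_gap: 0.996
grasp_force: 0.0
```

Emit:
carry_out(
  series=[
    [[2.7, -22, 0, -6.1], [2.7, -22, 0, -6], [2.7, -22, 0, -6], [2.7, -22.4, 0, -6], [0, 0, 0, 0], [0, 0, 0, 0], [0, 0, 0, 0]],
  ],
)

```text
time: 36.13
tool_pos: [0.5153, -0.3248, 0.2126]
ee_rot: [-0.001, 1.0, -0.019, -0.001]
wrist_force: [-0.5, 0.5, 0.0]
finger_gap: 0.994
grasp_force: 0.0
```

Run:
```python
from h import *
c,W,s=wrist(); print(s['tool_pos'],yaw(s)); x,y,z=W[...,0],W[...,1],W[...,2]
for cx,cy,z0,z1,n in((.516,-.325,.127,.143,'fl'),(.441,-.321,.113,.127,'cad'),(.366,-.319,.122,.136,'amb')):
    m=(np.hypot(x-cx,y-cy)<.035)&(z>z0)&(z<z1); p=W[m]
    if len(p)>9: print(n,len(p),np.median(p[:,2]),cv2.minEnclosingCircle((p[:,:2]*1000).astype('f4')))
```

```text
[ 0.5152546  -0.32479601  0.2126225 ] -92.23000595015147
fl 2807 0.13290177173492335 ((516.8279418945312, -323.3852844238281), 19.875967025756836)
cad 2891 0.1187712298111622 ((441.97528076171875, -320.19921875), 28.136568069458008)
```

Emit:
carry_out(
  series=[
    [[0.7, -0.3, -20, -0.4], [0, 0, -20, 0], [0, 0, -20, 0], [0, 0, -20, 0], [0, 0, -20, 0], [0, 0, -12, 0], [0, 0, -8, 0], [0, 0, -4, 0], [0, 0, 0, 0], [0, 0, 0, 0]],
  ],
)

```text
time: 37.02
tool_pos: [0.5165, -0.3257, 0.0904]
ee_rot: [0.0, 1.0, -0.023, 0.0]
wrist_force: [0.3, -0.6, 0.3]
finger_gap: 0.994
grasp_force: 0.0
```

Emit:
carry_out(
  grip=30,
  series=[
    [[0, 0, 0, 0], [0, 0, 0, 0], [0, 0, 0, 0], [0, 0, 0, 0], [0, 0, 0, 0], [0, 0, 0, 0], [0, 0, 0, 0], [0, 0, 0, 0], [0, 0, 0, 0], [0, 0, 0, 0]],
  ],
)

```text
time: 37.85
tool_pos: [0.5165, -0.3257, 0.0904]
ee_rot: [0.0, 1.0, -0.024, 0.001]
wrist_force: [-0.5, 1.8, 6.2]
finger_gap: 0.558
grasp_force: 61.2
```

Emit:
carry_out(
  series=[
    [[0, 0, 8, 0], [0, 0, 15, 0], [0, 0, 20, 0], [0, 0, 22, 0], [0, 0, 22, 0], [0, 0, 22, 0], [1.4, 13, 0, 2.7], [2.8, 25.9, 0, 5.4], [2.8, 25.9, 0, 5.4], [2.8, 25.9, 0, 5.4], [2.8, 25.9, 0, 5.4], [2.8, 25.9, 0, 5.4]],
  ],
)

```text
time: 38.85
tool_pos: [0.5315, -0.1818, 0.199]
ee_rot: [-0.0, 0.972, 0.236, 0.0]
wrist_force: [0.4, -0.4, -3.7]
finger_gap: 0.561
grasp_force: 62.3
```

Emit:
carry_out(
  series=[
    [[2.8, 25.9, 0, 5.4], [2.8, 25.9, 0, 5.4], [2.8, 25.9, 0, 5.4], [2.8, 25.9, 0, 5.4], [2.8, 25.9, 0, 5.4], [2.8, 25.9, 0, 5.4], [2.8, 25.9, 0, 5.4], [2.8, 25.9, 0, 5.4], [2.8, 25.9, 0, 5.4], [1.4, 13, 0, 2.7], [0, 0, 0, 0], [0, 0, 0, 0]],
  ],
)

```text
time: 39.85
tool_pos: [0.5581, 0.0633, 0.1987]
ee_rot: [0.0, 0.776, 0.631, -0.0]
wrist_force: [0.3, -0.8, -2.5]
finger_gap: 0.562
grasp_force: 62.2
```

```bash
cat > held.py <<'E'
from h import *; from fit import circ; from disc import discs
import sys
lo,hi,r=int(sys.argv[1]),int(sys.argv[2]),float(sys.argv[3])
s=monitor.read_state(); print(s['tool_pos'],yaw(s))
for n in('scene','side'):
    c=cap(n);W=cloud(c);x,y,z=W[...,0],W[...,1],W[...,2];H=cv2.cvtColor(c['image'],cv2.COLOR_RGB2HSV).astype(int)
    m=(np.hypot(x-s['tool_pos'][0],y-s['tool_pos'][1])<.05)&(z>.10)&(z<.2)&(H[...,1]>120)&(H[...,0]>=lo)&(H[...,0]<=hi);p=W[m]
    if len(p)>20: print(n,len(p),circ(p[:,:2],r),p[:,:2].min(0),p[:,:2].max(0)); 
    discs(W,c['image'],(.002,.014))
c,W,s=wrist(); discs(W,c['image'])
E
python3 held.py 100 130 .0245
```

```text
[0.5581445  0.06326386 0.19874083] -11.707063689724649
scene 384 (array([0.55606749, 0.06263127]), np.float64(0.0006438089657231496)) [0.54874196 0.05047055] [0.58166995 0.08771961]
green 467 ((544.1381225585938, -3.4965360164642334), 32.902549743652344) ((544.5081176757812, -4.082633018493652), (61.5930290222168, 65.1341323852539), 118.63500213623047) 0.007308724535919428
orange 489 ((529.8787841796875, -71.33470153808594), 34.03860092163086) ((530.3406372070312, -71.27863311767578), (64.1489028930664, 67.24605560302734), 128.8681182861328) 0.00725455528674242
blue 558 ((556.1499633789062, 61.3718147277832), 33.29255294799805) ((555.7408447265625, 61.85475540161133), (63.37718200683594, 66.24888610839844), 123.39938354492188) 0.0071505609338685374
side 545 (array([0.55949901, 0.06090883]), np.float64(0.0011853424243235358)) [0.53435198 0.03379888] [0.57739683 0.06554089]
green 513 ((544.8958129882812, -4.412763595581055), 34.6901969909668) ((546.305908203125, -5.279655456542969), (61.54037857055664, 68.34352111816406), 165.11819458007812) 0.007169793283805379
orange 587 ((534.3593139648438, -72.85892486572266), 34.427940368652344) ((533.5103759765625, -72.27298736572266), (62.9991455078125, 67.9219741821289), 160.0665283203125) 0.00716367846601314
blue 472 ((559.6281127929688, 62.297515869140625), 34.168846130371094) ((559.0333251953125, 61.75860595703125), (63.285282135009766, 67.20613098144531), 163.18832397460938) 0.006948376592253396
blue 1922 ((563.6307983398438, 55.31935501098633), 42.15566635131836) ((559.2505493164062, 50.167381286621094), (68.3320083618164, 93.2145004272461), 5.8112921714782715) 0.0051308557947012945
```

Relative to its coaster the flask is within 1 mm in both cameras. Lower.

Emit:
carry_out(
  series=[
    [[0, 0, -20, 0], [0, 0, -20, 0], [0, 0, -20, 0], [0, 0, -20, 0], [0, 0, -12, 0], [0, 0, -7, 0], [0, 0, -4, 0], [0, 0, -2, 0], [0, 0, -1, 0], [0, 0, 0, 0], [0, 0, 0, 0]],
  ],
)

```text
time: 40.92
tool_pos: [0.5586, 0.0631, 0.0933]
ee_rot: [0.0, 0.776, 0.631, 0.0]
wrist_force: [0.1, -0.9, -1.8]
finger_gap: 0.562
grasp_force: 62.4
```

Emit:
carry_out(
  series=[
    [[0, 0, -0.5, 0], [0, 0, 0, 0], [0, 0, -0.5, 0], [0, 0, 0, 0]],
  ],
)

```text
time: 41.25
tool_pos: [0.5585, 0.0631, 0.0924]
ee_rot: [0.0, 0.775, 0.631, 0.0]
wrist_force: [-2.6, 0.1, 7.2]
finger_gap: 0.562
grasp_force: 63.5
```

Emit:
carry_out(
  grip=85,
  series=[
    [[0, 0, 0, 0], [0, 0, 0, 0], [0, 0, 0, 0], [0, 0, 0, 0], [0, 0, 0, 0], [0, 0, 0, 0], [0, 0, 12, 0], [0, 0, 25, 0], [0, 0, 25, 0], [0, 0, 25, 0], [0, 0, 25, 0], [0, 0, 15, 0]],
  ],
)

```text
time: 42.25
tool_pos: [0.5586, 0.0631, 0.2224]
ee_rot: [0.001, 0.775, 0.631, 0.001]
wrist_force: [1.3, 0.4, 0.1]
finger_gap: 0.991
grasp_force: 0.0
```

Emit:
carry_out(
  series=[
    [[-7.8, -25.6, 0, -5.4], [-7.8, -25.6, 0, -5.4], [-7.8, -25.6, 0, -5.4], [-7.8, -25.6, 0, -5.4], [-7.8, -25.6, 0, -5.4], [-7.8, -25.6, 0, -5.4], [-7.8, -25.6, 0, -5.4], [-7.8, -25.6, 0, -5.4], [-7.8, -25.6, 0, -5.4], [-7.8, -25.6, 0, -5.4], [-7.8, -25.6, 0, -5.4], [-7.8, -25.6, 0, -5.4]],
  ],
)

```text
time: 43.25
tool_pos: [0.464, -0.2453, 0.2197]
ee_rot: [0.0, 0.993, 0.115, 0.0]
wrist_force: [0.3, -0.8, -0.1]
finger_gap: 0.998
grasp_force: 0.0
```

Emit:
carry_out(
  series=[
    [[-7.8, -25.6, 0, -5.4], [-7.8, -25.6, 0, -5.4], [-7.8, -25.6, 0, -5.4], [0, 0, 0, 0], [0, 0, 0, 0], [0, 0, 0, 0]],
  ],
)

```text
time: 43.75
tool_pos: [0.4413, -0.3206, 0.2191]
ee_rot: [-0.0, 1.0, -0.023, 0.0]
wrist_force: [1.2, -0.0, -0.2]
finger_gap: 0.994
grasp_force: 0.0
```

Run:
```python
from h import *; from fit import circ
c,W,s=wrist(); print(s['tool_pos'],yaw(s)); x,y,z=W[...,0],W[...,1],W[...,2]
for cx,cy,z0,z1,n in((.441,-.321,.113,.127,'cad'),(.366,-.319,.122,.136,'amb')):
    m=(np.hypot(x-cx,y-cy)<.035)&(z>z0)&(z<z1); p=W[m]
    if len(p)>9: print(n,len(p),np.median(p[:,2]),cv2.minEnclosingCircle((p[:,:2]*1000).astype('f4')),cv2.minAreaRect((p[:,:2]*1000).astype('f4')))
for n in('scene','side'):
    c=cap(n,n+'7.png');W=cloud(c);x,y,z=W[...,0],W[...,1],W[...,2]
    m=(np.hypot(x-.558,y-.062)<.04)&(z>.03)&(z<.11);print(n,m.sum(),circ(W[m][:,:2],.0245))
```

```text
[ 0.44127107 -0.32063619  0.21911131] -92.64144963449145
cad 3400 0.1188993536853182 ((441.8521728515625, -319.8265686035156), 28.186613082885742) ((441.6469421386719, -319.9082946777344), (42.0098762512207, 42.109989166259766), 88.17769622802734)
amb 1136 0.1288027811777499 ((366.52911376953125, -317.17572021484375), 14.230073928833008) ((366.2961120605469, -317.03692626953125), (27.75979995727539, 27.477054595947266), 9.39572525024414)
scene 364 (array([0.55591986, 0.06256043]), np.float64(0.0006134164179859118))fit.py:6: RuntimeWarning: Mean of empty slice.
  s=least_squares(f,p.mean(0),loss='soft_l1',f_scale=.002); return s.x,np.sqrt(np.mean(s.fun**2))
  ret = um.true_divide(
Traceback (most recent call last):
  File "fit.py", line 6, in circ
    s=least_squares(f,p.mean(0),loss='soft_l1',f_scale=.002); return s.x,np.sqrt(np.mean(s.fun**2))
ValueError: Initial guess is outside of provided bounds
```

Emit:
carry_out(
  series=[
    [[0.3, -0.3, -20, 0.5], [0, 0, -20, 0], [0, 0, -20, 0], [0, 0, -20, 0], [0, 0, -20, 0], [0, 0, -18, 0], [0, 0, -10, 0], [0, 0, -6, 0], [0, 0, -4, 0], [0, 0, 0, 0], [0, 0, 0, 0]],
  ],
)

```text
time: 44.82
tool_pos: [0.4419, -0.3214, 0.0813]
ee_rot: [0.0, 1.0, -0.019, 0.0]
wrist_force: [0.3, -0.2, 0.3]
finger_gap: 0.995
grasp_force: 0.0
```

Emit:
carry_out(
  grip=30,
  series=[
    [[0, 0, 0, 0], [0, 0, 0, 0], [0, 0, 0, 0], [0, 0, 0, 0], [0, 0, 0, 0], [0, 0, 0, 0], [0, 0, 0, 0], [0, 0, 0, 0], [0, 0, 0, 0], [0, 0, 0, 0]],
  ],
)

```text
time: 45.65
tool_pos: [0.4418, -0.3215, 0.0812]
ee_rot: [0.0, 1.0, -0.019, 0.0]
wrist_force: [-0.4, -0.1, 6.9]
finger_gap: 0.529
grasp_force: 62.5
```

Emit:
carry_out(
  series=[
    [[0, 0, 8, 0], [0, 0, 15, 0], [0, 0, 20, 0], [0, 0, 22, 0], [0, 0, 22, 0], [0, 0, 22, 0], [4, 12.2, 0, 3], [8, 24.4, 0, 6.1], [8, 24.4, 0, 6.1], [8, 24.4, 0, 6.1], [8, 24.4, 0, 6.1], [8, 24.4, 0, 6.1]],
  ],
)

```text
time: 46.65
tool_pos: [0.4855, -0.1858, 0.1899]
ee_rot: [-0.0, 0.962, 0.272, -0.0]
wrist_force: [-0.3, -0.6, -2.5]
finger_gap: 0.526
grasp_force: 61.8
```

Emit:
carry_out(
  series=[
    [[8, 24.4, 0, 6.1], [8, 24.4, 0, 6.1], [8, 24.4, 0, 6.1], [8, 24.4, 0, 6.1], [8, 24.4, 0, 6.1], [8, 24.4, 0, 6.1], [8, 24.4, 0, 6.1], [4, 12.2, 0, 3], [0, 0, 0, 0], [0, 0, 0, 0], [0, 0, 0, 0]],
  ],
)

```text
time: 47.57
tool_pos: [0.5453, -0.0046, 0.1897]
ee_rot: [-0.0, 0.783, 0.622, -0.0]
wrist_force: [-0.3, 0.6, -1.9]
finger_gap: 0.53
grasp_force: 61.7
```

```bash
python3 held.py 45 85 .023 | grep -v -e blue -e orange
```

```text
[ 0.54527644 -0.00456852  0.18967317] -13.096961079576161
scene 451 (array([ 0.54723654, -0.00321631]), np.float64(0.0029912853418730886)) [ 0.52804685 -0.02709786] [0.57179249 0.02207173]
green 449 ((537.5228271484375, -6.990487098693848), 40.38206481933594) ((543.2965087890625, -8.86746597290039), (53.033077239990234, 78.85270690917969), 129.9582977294922) 0.007210388757202706
side 623 (array([ 0.54422997, -0.00921052]), np.float64(0.0029576311866411215)) [ 0.51877494 -0.03565996] [ 0.56178511 -0.00623687]
green 509 ((545.470703125, -6.176204681396484), 33.14565658569336) ((545.896240234375, -6.045656681060791), (62.26945495605469, 65.74163818359375), 165.16871643066406) 0.007059966699158358
green 1952 ((553.5414428710938, -8.33346939086914), 41.248836517333984) ((545.7744750976562, -25.503131866455078), (74.26734924316406, 110.16320037841797), 1.2934820652008057) 0.005099621160973261
```

Emit:
carry_out(
  series=[
    [[0, 2, -20, 0], [0, 0, -20, 0], [0, 0, -20, 0], [0, 0, -20, 0], [0, 0, -12, 0], [0, 0, -7, 0], [0, 0, -4, 0], [0, 0, -2, 0], [0, 0, -1, 0], [0, 0, 0, 0], [0, 0, 0, 0]],
  ],
)

```text
time: 48.63
tool_pos: [0.5459, -0.0021, 0.0842]
ee_rot: [0.0, 0.783, 0.622, 0.0]
wrist_force: [0.4, 1.1, -1.9]
finger_gap: 0.529
grasp_force: 62.0
```

Emit:
carry_out(
  series=[
    [[0, 0, -0.5, 0], [0, 0, 0, 0]],
  ],
)

```text
time: 48.8
tool_pos: [0.5457, -0.002, 0.0834]
ee_rot: [0.0, 0.783, 0.623, 0.0]
wrist_force: [0.2, -0.6, -2.2]
finger_gap: 0.532
grasp_force: 62.0
```

Emit:
carry_out(
  series=[
    [[0, 0, -0.7, 0], [0, 0, 0, 0]],
  ],
)

```text
time: 48.97
tool_pos: [0.5458, -0.0021, 0.0832]
ee_rot: [0.0, 0.783, 0.623, 0.0]
wrist_force: [-3.1, 0.1, 7.9]
finger_gap: 0.528
grasp_force: 63.1
```

Emit:
carry_out(
  grip=85,
  series=[
    [[0, 0, 0, 0], [0, 0, 0, 0], [0, 0, 0, 0], [0, 0, 0, 0], [0, 0, 0, 0], [0, 0, 0, 0], [0, 0, 12, 0], [0, 0, 25, 0], [0, 0, 25, 0], [0, 0, 25, 0], [0, 0, 25, 0], [0, 0, 25, 0]],
  ],
)

```text
time: 49.97
tool_pos: [0.5453, -0.002, 0.2217]
ee_rot: [0.0, 0.783, 0.623, 0.0]
wrist_force: [0.0, 0.2, 0.7]
finger_gap: 0.995
grasp_force: 0.0
```

Emit:
carry_out(
  series=[
    [[-12.7, -22.6, 0, -5.7], [-12.7, -22.6, 0, -5.7], [-12.7, -22.6, 0, -5.7], [-12.7, -22.6, 0, -5.7], [-12.7, -22.6, 0, -5.7], [-12.7, -22.6, 0, -5.7], [-12.7, -22.6, 0, -5.7], [-12.7, -22.6, 0, -5.7], [-12.7, -22.6, 0, -5.7], [-12.7, -22.6, 0, -5.7], [-12.7, -22.6, 0, -5.7], [-12.7, -22.6, 0, -5.7]],
  ],
)

```text
time: 50.97
tool_pos: [0.3923, -0.2742, 0.2205]
ee_rot: [0.0, 0.997, 0.073, 0.0]
wrist_force: [0.4, 0.1, 0.7]
finger_gap: 0.993
grasp_force: 0.0
```

Emit:
carry_out(
  series=[
    [[-12.7, -22.6, 0, -5.7], [-12.7, -22.6, 0, -5.7], [0, 0, 0, 0], [0, 0, 0, 0], [0, 0, 0, 0]],
  ],
)

```text
time: 51.38
tool_pos: [0.3678, -0.3182, 0.2199]
ee_rot: [0.0, 1.0, -0.024, 0.0]
wrist_force: [-0.6, -0.6, -1.1]
finger_gap: 0.995
grasp_force: 0.0
```

Run:
```python
from h import *
c,W,s=wrist(); print(s['tool_pos'],yaw(s)); x,y,z=W[...,0],W[...,1],W[...,2]
m=(np.hypot(x-.366,y+.319)<.035)&(z>.122)&(z<.136); p=W[m]
print(len(p),cv2.minEnclosingCircle((p[:,:2]*1000).astype('f4')))
c=cap('scene','scene8.png');W=cloud(c);x,y,z=W[...,0],W[...,1],W[...,2]
m=(np.hypot(x-.545,y+.004)<.036)&(z>.118)&(z<.13); p=W[m];print('lid',cv2.minAreaRect((p[:,:2]*1000).astype('f4')))
```

```text
[ 0.36781284 -0.31819372  0.21994425] -92.745531114203
1303 ((366.4642333984375, -316.96240234375), 13.861727714538574)
lid ((545.1256713867188, -2.1268749237060547), (42.750946044921875, 42.75152587890625), 78.23212432861328)
```

Emit:
carry_out(
  series=[
    [[-1, 0, -20, 0], [0, 0, -20, 0], [0, 0, -20, 0], [0, 0, -20, 0], [0, 0, -20, 0], [0, 0, -15, 0], [0, 0, -10, 0], [0, 0, -6, 0], [0, 0, -4, 0], [0, 0, 0, 0], [0, 0, 0, 0]],
  ],
)

```text
time: 52.4
tool_pos: [0.367, -0.3186, 0.085]
ee_rot: [0.0, 1.0, -0.024, 0.0]
wrist_force: [0.3, -1.2, -0.1]
finger_gap: 0.995
grasp_force: 0.0
```

Emit:
carry_out(
  grip=30,
  series=[
    [[0, 0, 0, 0], [0, 0, 0, 0], [0, 0, 0, 0], [0, 0, 0, 0], [0, 0, 0, 0], [0, 0, 0, 0], [0, 0, 0, 0], [0, 0, 0, 0], [0, 0, 0, 0], [0, 0, 0, 0]],
  ],
)

```text
time: 53.23
tool_pos: [0.3669, -0.3186, 0.0852]
ee_rot: [0.0, 1.0, -0.024, 0.0]
wrist_force: [-1.5, 2.3, 9.1]
finger_gap: 0.545
grasp_force: 61.7
```

Emit:
carry_out(
  series=[
    [[0, 0, 8, 0], [0, 0, 15, 0], [0, 0, 20, 0], [0, 0, 22, 0], [0, 0, 22, 0], [0, 0, 22, 0], [5.9, 8.8, 0, 2.9], [11.8, 17.7, 0, 5.8], [11.8, 17.7, 0, 5.8], [11.8, 17.7, 0, 5.8], [11.8, 17.7, 0, 5.8], [11.8, 17.7, 0, 5.8]],
  ],
)

```text
time: 54.23
tool_pos: [0.432, -0.2202, 0.1938]
ee_rot: [-0.0, 0.967, 0.254, 0.0]
wrist_force: [-0.1, -0.1, -2.6]
finger_gap: 0.547
grasp_force: 62.2
```

Emit:
carry_out(
  series=[
    [[11.8, 17.7, 0, 5.8], [11.8, 17.7, 0, 5.8], [11.8, 17.7, 0, 5.8], [11.8, 17.7, 0, 5.8], [11.8, 17.7, 0, 5.8], [11.8, 17.7, 0, 5.8], [11.8, 17.7, 0, 5.8], [11.8, 17.7, 0, 5.8], [5.9, 8.8, 0, 2.9], [0, 0, 0, 0], [0, 0, 0, 0], [0, 0, 0, 0]],
  ],
)

```text
time: 55.23
tool_pos: [0.5316, -0.0712, 0.1935]
ee_rot: [-0.0, 0.776, 0.631, -0.0]
wrist_force: [0.6, -0.1, -2.3]
finger_gap: 0.542
grasp_force: 62.2
```

```bash
python3 held.py 3 20 .024 | grep -v -e blue -e green
```

```text
[ 0.53157256 -0.07117553  0.19345141] -11.706901106123055
scene 261 (array([ 0.5298451, -0.0727025]), np.float64(0.0008462341217135622)) [ 0.50950006 -0.08141225] [ 0.55476649 -0.04751904]
orange 337 ((530.6800537109375, -71.990234375), 34.33561706542969) ((532.8612060546875, -74.88494110107422), (54.42203140258789, 68.16006469726562), 126.47474670410156) 0.0073851660857501104
side 366 (array([ 0.53305986, -0.07379986]), np.float64(0.0009140490279468893)) [ 0.50822641 -0.09956223] [ 0.55437084 -0.06481613]
orange 585 ((533.331787109375, -71.52469635009766), 34.08760070800781) ((533.5863647460938, -72.01161193847656), (63.216651916503906, 67.43236541748047), 172.1134490966797) 0.007179716773528931
orange 2137 ((534.39306640625, -72.29806518554688), 35.092098236083984) ((532.82666015625, -73.74752807617188), (64.29085540771484, 72.48514556884766), 1.1421377658843994) 0.005055484745312672
```

Emit:
carry_out(
  series=[
    [[0.4, 1.3, -20, 0], [0, 0, -20, 0], [0, 0, -20, 0], [0, 0, -20, 0], [0, 0, -12, 0], [0, 0, -7, 0], [0, 0, -4, 0], [0, 0, -2, 0], [0, 0, -1, 0], [0, 0, 0, 0], [0, 0, 0, 0]],
  ],
)

```text
time: 56.3
tool_pos: [0.5327, -0.0695, 0.088]
ee_rot: [0.0, 0.775, 0.632, 0.0]
wrist_force: [0.6, -0.2, -2.9]
finger_gap: 0.542
grasp_force: 62.2
```

Emit:
carry_out(
  series=[
    [[0, 0, -0.5, 0], [0, 0, 0, 0]],
  ],
)

```text
time: 56.47
tool_pos: [0.5326, -0.0695, 0.0873]
ee_rot: [0.0, 0.775, 0.632, 0.0]
wrist_force: [0.4, 0.8, -0.1]
finger_gap: 0.542
grasp_force: 62.4
```

Release, rise and withdraw towards the robot's right for a clear final view.

Emit:
carry_out(
  series=[
    [[0, 0, -0.5, 0], [0, 0, 0, 0]],
  ],
)

```text
time: 56.63
tool_pos: [0.5327, -0.0696, 0.0873]
ee_rot: [0.0, 0.775, 0.632, 0.0]
wrist_force: [-2.4, 0.2, 7.7]
finger_gap: 0.546
grasp_force: 63.2
```

Emit:
carry_out(
  grip=85,
  series=[
    [[0, 0, 0, 0], [0, 0, 0, 0], [0, 0, 0, 0], [0, 0, 0, 0], [0, 0, 0, 0], [0, 0, 0, 0], [0, 0, 12, 0], [0, 0, 25, 0], [0, 0, 25, 0], [0, 0, 25, 0], [0, 0, 25, 0], [0, 0, 25, 0]],
  ],
)

```text
time: 57.63
tool_pos: [0.5321, -0.0694, 0.2257]
ee_rot: [0.0, 0.775, 0.632, 0.0]
wrist_force: [0.0, -0.9, -0.2]
finger_gap: 0.995
grasp_force: 0.0
```

Emit:
carry_out(
  series=[
    [[-5, -20, 5, 0], [-5, -20, 5, 0], [-5, -20, 5, 0], [-5, -20, 5, 0], [-5, -20, 5, 0], [-5, -20, 5, 0], [-5, -20, 0, 0], [-5, -20, 0, 0], [-5, -20, 0, 0], [0, 0, 0, 0], [0, 0, 0, 0], [0, 0, 0, 0]],
  ],
)

```text
time: 58.63
tool_pos: [0.4874, -0.2491, 0.2539]
ee_rot: [0.0, 0.775, 0.632, 0.0]
wrist_force: [0.2, -0.0, -0.2]
finger_gap: 0.995
grasp_force: 0.0
```

Run:
```python
from h import *; from fit import circ
s=monitor.read_state();print(s['tool_pos'],s['time'])
for n in('scene','side','wrist'):
    if n=='wrist': c,W,s=wrist('w9.png')
    else: c=cap(n,n+'9.png');W=cloud(c)
    x,y,z=W[...,0],W[...,1],W[...,2]
    for nm,a,r,z0,z1 in(('amber',(.532,-.0705),.024,.03,.1),('flask',(.558,.062),.0245,.03,.11),('mug',(.355,-.073),.038,.02,.08)):
        m=(np.hypot(x-a[0],y-a[1])<r+.01)&(z>z0)&(z<z1)
        if m.sum()>30: print(n,nm,m.sum(),circ(W[m][:,:2],r))
    for nm,a,z0,z1 in(('lid',(.545,-.003),.117,.13),('acap',(.532,-.07),.124,.14),('fcap',(.558,.062),.13,.145)):
        m=(np.hypot(x-a[0],y-a[1])<.036)&(z>z0)&(z<z1); p=W[m]
        if len(p)>20: print(n,nm,len(p),cv2.minAreaRect((p[:,:2]*1000).astype('f4')))
```

```text
[ 0.48736551 -0.24905044  0.25392228] 58.6333
scene amber 282 (array([ 0.53116005, -0.07112261]), np.float64(0.0008726129050143053))
scene flask 369 (array([0.55592916, 0.06258891]), np.float64(0.000649120878351893))
scene mug 837 (array([ 0.35465548, -0.07121567]), np.float64(0.002556865717592162))
scene lid 343 ((545.3750610351562, -2.7757740020751953), (42.6436653137207, 42.274696350097656), 77.34819030761719)
scene acap 128 ((531.7440185546875, -70.07054138183594), (29.490694046020508, 24.53985595703125), 36.94144821166992)
scene fcap 270 ((556.9661865234375, 63.72753143310547), (39.12916946411133, 37.12702178955078), 37.36313247680664)
side amber 135 (array([ 0.53407017, -0.07274883]), np.float64(0.0010608555682264475))
side flask 189 (array([0.55964159, 0.0614592 ]), np.float64(0.0010573238159300225))
side mug 1170 (array([ 0.35589751, -0.07599104]), np.float64(0.002590348707371925))
side lid 251 ((542.2749633789062, -4.8012237548828125), (42.481361389160156, 32.594322204589844), 75.55066680908203)
side fcap 127 ((551.91162109375, 54.43637466430664), (22.619516372680664, 32.121299743652344), 60.9616584777832)
wrist mug 3620 (array([ 0.35768654, -0.06860368]), np.float64(0.0016298974334270158))
```

View pics/scene9.png

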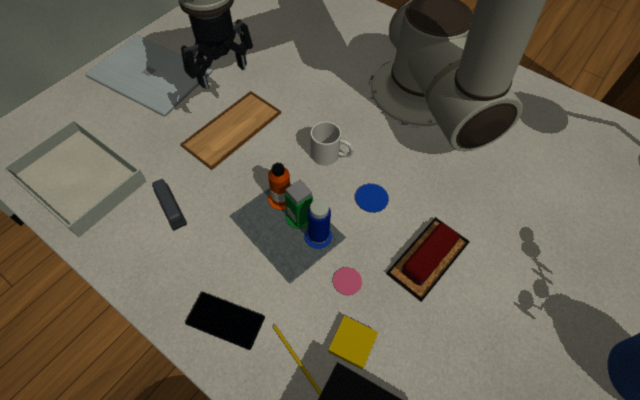

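View pics/side9.png

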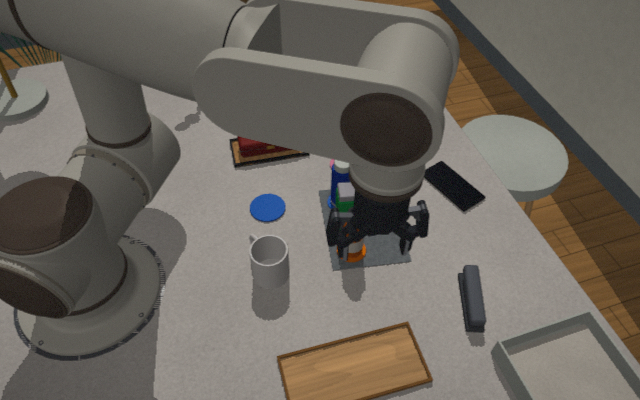

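The scene view shows amber (279,187), caddy (297,205) and flask (318,225) upright on their own coasters. The case is in the cork tray (430,252), the mug is unmoved (327,143), and the arm is clear. Handing in.

```bash
python3 -c "
from bench import manip
print(manip.close_job())"
```

```text
the job is handed in; nothing more can be done
None
```

The job is handed in: the case lies lid up in the cork tray, the caddy, bottle and flask stand upright within about 2 mm of their coasters' centres, and the mug has not moved; the arm's clock read 58.6 s and the judge's verdict was not shown.

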